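Charge the tumbler with a batch of manifold blocks using the tipping cradle

ROBOT

A 6-joint arm with a two-finger parallel gripper is mounted at the origin on a cart in front of the work surface, level with it; the furniture and walls round the work are solid. World frame = base frame: x ahead of the robot, y to its left, z up, the work surface at z = 0. Lengths are in m, angles in rad, forces in N, time in s.
With the tool pointing down it reaches from about 0.35 to 0.875 m from the base axis. Payload 4.2 kg.
Tool frame: the origin (TCP) lies midway between the tips of the shut fingers; the grasp point (between the pads) lies 19 mm behind it; y points along the fingers, x is the direction in which the jaws open and shut, and the axes are right-handed (so a half turn about y gives the same grasp; the last joint's range is limited). The gripper opens to 85 mm and grips with 20 to 120 N. Pads are 22 mm wide; open, the fingers measure 114 mm over their backs; the gripper's body (76 mm by 85 mm) begins 54 mm behind the grasp point. The pads swing forward as they close: fully open they stand 13 mm farther back than shut.
Start: joints at [1.584, 0.385, 0.008, 0, -1.194, -0.259], TCP at [0.152, 0.606, 0.231] pointing down, gripper open.
Joint ranges: [-3.14, 3.14], [-1.21, 2.06], [-1.07, 1.41], [-3.16, 2.05], [-2.99, -0.16], [-3.1, 3.1]. Speed limits (rad/s): [2.79, 2.79, 3.14, 3.14, 3.14, 3.14].

INTERFACE

Orientations are given as a rotation vector (axis times angle).
In Python, from plant import telemetry, cams, job gives the robot as it stands.
- The arm moves only by the tool carry_out, never from a script. Its argument "plan" is a list of rows, each an object of numbers: "gripper": the closure, from 0 (fully open) to 1 (shut); "tx", "ty", "tz": the shift along the tool's x, y, z in m; "twist": the turn about the tool's y in degrees. A call has 1 to 12 rows; each row is the pose to reach, as a shift and turn from the pose commanded when the call began, along the tool's axes at that moment; what a row does not reach only later rows make up. A row lasts 1/12 s, in which the tool goes at most 41.7 mm and 7.16 degrees, less where a joint would pass 70% of its speed; a pose out of reach is approached as far as the arm can. A call with a gripper value outside its range is refused whole. The fingers move at their own pace and stop on an object; the grip force is fixed at half the most. Time passes only in rows, so rows that repeat a pose let the fingers close. It gives the time, the measured TCP pose, the force and the opening at its end, in the units of the state.
- telemetry.get_state(): the state, without advancing time (a new reading comes with each control period).
- cams.grab_frame(name): name is "side" or "top"; returns the picture (480x640x3 uint8, blue, green, red); there is no depth.
- cams.camera_params(name): a dict with "fx", "fy", "cx", "cy" (pixels), "k1" (the pictures are not rectified: a ray, as slopes to the right and down, at radius r is drawn at 1 + k1 r^2 times it, then the intrinsics apply), "R" (3x3) and "t" (3): a world point X has camera coordinates R X + t. Camera axes: x right, y down, z forward; pixel columns grow to the right and rows downward; lengths in m; the calibration is good to about 2 mm. A picture is of the moment at which its call begins. camera_params takes no time and is no camera call.
- job.hand_in(): hands the job in, once; it reports no verdict.
Trained networks look in the newest picture that a camera, given by its name, has taken for a name from the list of things; names that differ only in an ending like _2 or _b are one class to them, and where a whole thing is asked for, a point or a joint stands for the part that bears it (a point fixed in the world has none). Each returns a list of dicts, best first, with "score" (0 to 1); they miss things now and then, are a little off and sometimes report something else, mostly with a low value. They report only what shows in the picture. A call takes as long as a camera call.
- cams.recognise(label, camera): "at" ([x, y, z] in m, in the coordinates of the camera as it stood for that picture, good to about 4 mm: the middle of the surface that is visible of it).
- cams.regions_of(label, camera): "pixels" (480x640 bool, what is visible of it).
- cams.landmark_of(label, camera): "at" ([x, y, z] in m, in the coordinates of the camera as it stood for that picture, good to about 4 mm: a listed point, or the origin of a listed thing).
The state is a dict: "t": time; "joint_pos": joint angles; "joint_vel": joint speeds; "joint_efforts": joint torques, N m; "eef_pos": TCP position; "tcp_rot": TCP orientation; "force": force on the tool from outside, world axes, zero at the start; "torque": the same for the moment, N m; "width": opening from 0.0 (shut) to 1.0 (fully open).
Only numpy, scipy, OpenCV 4.12 (cv2) and the standard library are available. Lean on these libraries where they do the work, as an engineer would, in place of code of your own. Each camera call takes 0.05 s, during which the arm holds its last target.

TASK

Load the tumbler trough in one batch: slide the cradle's fork gate back, set the yellow tub down in the level cradle with its black tab on the gate's side, and slide the gate fully closed again; then put every manifold block lying on the bench into the tub, and only when all are in, swing the red lever all the way over so that they tip out into the blue trough. Bring the lever back until the cradle is level again, leaving the tub locked in it and all the manifold blocks in the trough; never tip the cradle with the gate open, and leave the file, angle plate and grey casting where they are.

Things in the scene. Friction and masses are not known exactly. Their poses are not given: they have to be found in the camera images.
- cradle (a joint): the cradle's hinge, about a horizontal axis: 0 = level (resting), 1.8 rad = fully tipped, end stop. Growing values lower the pouring side (the pivot frame's -y side) and swing the lever over from the pivot frame's +y side to its -y side. The pivot is stiff (friction about 0.6 N m, so 5 to 13 N at the lever); the empty or loaded cradle roughly stays where it is left, but with a load hold the lever till it is all the way over
- gate (a joint): the fork-shaped steel retaining gate of the cradle: 0 = closed (its two prongs lie over the tub's side rims at the tab end), 0.07 m = fully open (drawn back away from the tub, towards the seat frame's +y). Starts nearly closed. Friction about 2 N
- gate_knob (a point): middle of the orange upright knob on the gate's crossbar, 14 mm wide (along the cradle's x) x 20 mm (along y) x 34 mm tall; this point is 14 mm below its top. Moves with the gate along the seat frame's y. When closed, the knob's centre is 46 mm behind the middle of the tab of a seated tub
- lever_grip (a point): middle of the free part of the red round lever bar, 18 mm in diameter, 68 mm long, horizontal and parallel to the pivot axis (x), on the robot's side of the cradle; it lies 130 mm from the pivot axis and may turn in a loose grasp. At cradle angle c the bar is at 0.13*sin(0.9-c) along the pivot frame's y and 0.13*cos(0.9-c) above the pivot
- pivot (a point): fixed point on the pivot axis, level with lever_grip along it, 175 mm above the bench. Its x axis is the pivot axis (horizontal, away from the robot), y is horizontal (the pouring side and the trough are at -y), z up. Does not turn with the cradle
- seat (a point): the place in the cradle for the tub: where the centre of the tub's underside goes. Turns with the cradle; when level its z is up, y points to the gate's side (the tub's tab side), x along the pivot axis. Aluminium pocket with about 4 mm of play round the tub; its side and rear guides lean outwards as a lead-in and end 14 mm or more below the rim of a seated tub; open from above once the gate is open
- hopper_base (a point): centre of the underside of the yellow loading tub (loose, 0.2 kg): 140 mm (x) x 175 mm (y) x 60 mm high to the rim, walls 4 mm, open on top. The -y end is a pouring ramp sloping up over the last 52 mm to a lip about 40 mm high; the flat inner floor runs from about y = -0.036 to +0.083. The tab stands at the +y end. Inner width 132 mm
- hopper_grip (a point): grasp point on the tub's black upright grip tab, which stands on the +y wall: 44 mm (x) x 12 mm (y), top 91 mm above the tub's underside; this point is 78 mm above the underside and 81.5 mm towards +y from the tub's centre. Grasp it across its 12 mm. Carry the tub over the gate knob (its top is 245 mm above the bench). It starts on a 3 mm mat with the tab roughly towards the robot
- trough_floor (a point): centre of the floor of the blue tumbler trough, fixed below the pouring side of the cradle: inside 158 mm (x) x 203 mm (y), walls rising 60 mm above the floor; z up, same directions as the pivot frame. Shelf bins overhang the bench beyond x = 0.71 m, from 0.37 m up
- file_mid (a point): centre of a file with a wooden handle, 23 x 253 x 23 mm, lying along its y; a bystander
- angle_plate_mid (a point): centre of a dark sheet-metal angle plate, 68 x 120 x 20 mm, long side along its y; a bystander
- cast_foot_mid (a point): centre of a small grey casting, 38 x 45 x 50 mm; a bystander
- block_0_mid (a point): centre of a bare aluminium manifold block (rectangular bar with drilled ports), 84 mm (x) x 34 mm (y) x 28 mm (z), 0.18 kg; this point is 14 mm above the bench as it lies. May be absent
- block_1_mid (a point): centre of a bare aluminium manifold block (rectangular bar with drilled ports), 84 mm (x) x 34 mm (y) x 28 mm (z), 0.18 kg; this point is 14 mm above the bench as it lies. May be absent
- block_2_mid (a point): centre of a bare aluminium manifold block (rectangular bar with drilled ports), 84 mm (x) x 34 mm (y) x 28 mm (z), 0.18 kg; this point is 14 mm above the bench as it lies. May be absent
- block_3_mid (a point): centre of a bare aluminium manifold block (rectangular bar with drilled ports), 84 mm (x) x 34 mm (y) x 28 mm (z), 0.18 kg; this point is 14 mm above the bench as it lies. May be absent

How it is judged:
By the outcome, as a careful person would: the job done as asked, in the order asked, and still so for the second after the job is handed in, with the robot touching nothing.
Of block_0, block_1, block_2, block_3 only 2 to 4 are there at a start; the rules pass over those that are not, and their reading is None.
At some moment in a run one of block_0, block_1, block_2, block_3 may be knocked a few centimetres aside while the robot is not near it.
Once in a run the grip may slacken for a moment while it holds something.
It also fails if it takes over 210 s, if anything falls off the work surface, if the arm or the gripper's body presses on something with over 40 N, if the wrist force passes 120 N, or if a joint passes its speed limit or range.

## Working session

There is one attempt and no reset: what is moved stays moved. The work goes in short steps, Python scripts to look and compute and a tool call to move; the robot and the scene stay as the last step left them, time stands still between calls to the robot, and variables do not carry over. Pictures are saved under pics/ and viewed, and the job is handed in when it is done.

Besides the shell and the picture viewer there is one more tool, called as a command line: name --argument value ..., lists and objects as JSON in quotes. carry_out: Moves the arm, as the interface text tells. Its arguments: {"type":"object","properties":{"plan":{"type":"array"}},"required":["plan"]}

```bash
ls; mkdir -p pics
cat > h.py <<'E'
import numpy as np, cv2
from scipy.spatial.transform import Rotation as R
from plant import telemetry, cams, job
np.set_printoptions(precision=4,suppress=True)
def pic(n,f):
    im=cams.grab_frame(n); cv2.imwrite('pics/'+f,im); return im
def w(cam,p):
    c=cams.camera_params(cam); return np.array(c['R']).T@(np.array(p)-np.array(c['t']))
def proj(cam,X):
    c=cams.camera_params(cam); p=np.array(c['R'])@np.array(X)+np.array(c['t']); s=p[:2]/p[2]; s=s*(1+c['k1']*(s@s)); return np.array([c['fx']*s[0]+c['cx'],c['fy']*s[1]+c['cy']])
def ray(cam,u,v,z):
    c=cams.camera_params(cam); d=np.array([(u-c['cx'])/c['fx'],(v-c['cy'])/c['fy']]); s=d.copy()
    for _ in range(20): s=d/(1+c['k1']*(s@s))
    Rm=np.array(c['R']);o=-Rm.T@np.array(c['t']);dd=Rm.T@np.array([s[0],s[1],1]);return o+dd*(z-o[2])/dd[2]
def st():
    s=telemetry.get_state(); print('t',round(s['t'],2),'pos',np.array(s['eef_pos']),'F',np.array(s['force']),'w',s['width']); 
    print('axes(cols x y z)',R.from_rotvec(s['tcp_rot']).as_matrix().tolist()); return s
def lm(cam,names):
    for n in names:
        print(cam,n,[(round(d['score'],2),w(cam,d['at']).round(4).tolist()) for d in cams.landmark_of(n,cam)][:5])
E
python3 - <<'E'
from h import *
s=st(); print(s)
pic('side','s0.png');pic('top','t0.png')
for c in('top','side'):
    cp=cams.camera_params(c); print(c,-np.array(cp['R']).T@np.array(cp['t']))
    lm(c,['gate_knob','lever_grip','pivot','seat','hopper_base','hopper_grip','trough_floor','block_0_mid','file_mid','angle_plate_mid','cast_foot_mid'])
E
```

```text
pics
t 0.0 pos [0.1519 0.6057 0.2302] F [-0.022  -0.0544  0.4517] w 1.000570740009174
axes(cols x y z) [[-0.24347961245909905, -0.00043621034229568423, 0.9699059171060377], [-0.9699035939216418, -0.002124953610605662, -0.24347998494750134], [0.0021672135680783633, -0.999997647143577, 9.430090290546422e-05]]
{'t': 0.0, 'joint_pos': array([ 1.5836,  0.3856,  0.0067, -0.0005, -1.194 , -0.2586]), 'joint_vel': array([ 0.0009,  0.002 , -0.0005,  0.0001,  0.0003,  0.0008]), 'joint_efforts': array([ -0.0013, -39.2289,  18.8398,   4.1862,  -0.0046,  -0.    ]), 'eef_pos': array([0.1519, 0.6057, 0.2302]), 'tcp_rot': array([-1.0844,  1.3872, -1.3896]), 'force': array([-0.022 , -0.0544,  0.4517]), 'torque': array([-0.0734,  0.0326, -0.0109]), 'width': 1.000570740009174}
top [-0.1794  0.2978  1.4443]
top gate_knob [(0.63, [0.5911, 0.1294, 0.2245]), (0.52, [0.7707, 0.2511, 0.0255])]
top lever_grip [(0.97, [0.4452, 0.0757, 0.2531])]
top pivot [(0.82, [0.453, -0.0238, 0.1747]), (0.46, [0.5555, 0.3309, 0.0814])]
top seat [(0.91, [0.5989, -0.0033, 0.1402])]
top hopper_base [(0.74, [0.5645, 0.4171, 0.00
[... 205 characters left out ...]
)]
top angle_plate_mid [(0.86, [0.415, -0.0016, 0.0083])]
top cast_foot_mid [(0.75, [0.7726, 0.2494, 0.026])]
side [0.2144 1.091  0.9015]
side gate_knob [(0.63, [0.5947, 0.1255, 0.2298])]
side lever_grip [(0.82, [0.4515, 0.0746, 0.2586])]
side pivot [(0.96, [0.4492, -0.0299, 0.1746]), (0.5, [0.5972, -0.113, 0.024])]
side seat [(0.96, [0.5969, -0.0017, 0.1383])]
side hopper_base [(0.56, [0.5664, 0.4147, 0.0014])]
side hopper_grip [(0.93, [0.5587, 0.3329, 0.0807])]
side trough_floor [(0.64, [0.5973, -0.1166, 0.0227])]
side block_0_mid []
side file_mid [(0.61, [0.8187, 0.0374, 0.0131])]
side angle_plate_mid [(0.75, [0.4139, -0.009, 0.0072])]
side cast_foot_mid [(0.81, [0.7684, 0.2415, 0.0247])]
```

View pics/s0.png

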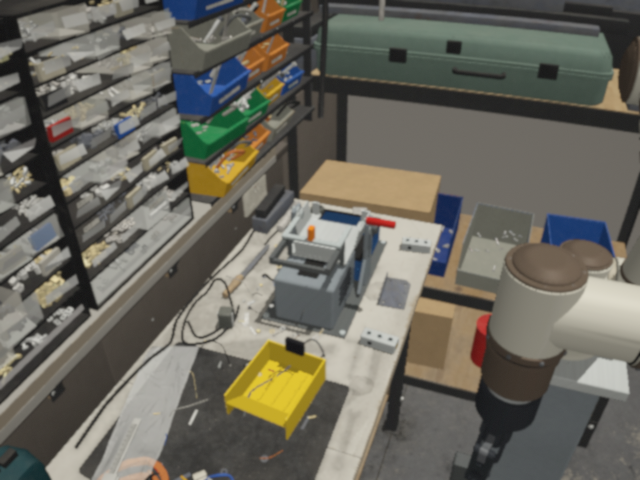

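View pics/t0.png

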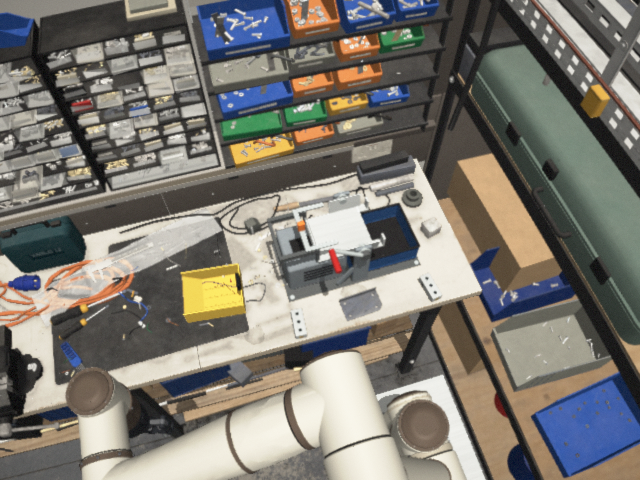

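Run:
```python
from h import *
im=cv2.imread('pics/t0.png'); cv2.imwrite('pics/t0z.png',cv2.resize(im[160:350,170:480],(800,490),interpolation=cv2.INTER_CUBIC))
for u,v in[(298,322),(429,287),(430,227),(411,198)]: print(u,v,ray('top',u,v,.014))
for u,v in[(378,341),(415,245)]: print(u,v,ray('side',u,v,.014))
for n in ['block_0_mid','block_1_mid']:
  for c in('top','side'):
    for d in cams.recognise(n,c): print(n,c,d['score'],w(c,d['at']))
    for d in cams.regions_of(n,c):
        y,x=np.nonzero(d['pixels']); print('   reg',d['score'],x.mean(),y.mean(),len(x),ray(c,x.mean(),y.mean(),.02))
```

```text
298 322 [0.4091 0.1931 0.014 ]
429 287 [ 0.4072 -0.2194  0.014 ]
430 227 [ 0.6087 -0.3062  0.014 ]
411 198 [ 0.7352 -0.2893  0.014 ]
378 341 [0.4066 0.1944 0.014 ]
415 245 [ 0.4084 -0.2217  0.014 ]
   reg 0.24 341.5308030288866 245.8765074319903 10697 [ 0.6178 -0.0057  0.02  ]
block_0_mid side 0.7 [0.5668 0.398  0.024 ]
block_0_mid side 0.48 [0.5713 0.1098 0.1227]
block_0_mid side 0.33 [0.4004 0.2059 0.0279]
block_1_mid top 0.63 [ 0.4017 -0.2224  0.0311]
   reg 0.81 429.8435754189944 287.4301675977654 358 [ 0.4026 -0.2192  0.02  ]
   reg 0.69 308.5892547660312 228.93414211438474 577 [0.7083 0.0774 0.02  ]
block_1_mid side 0.73 [ 0.4069 -0.2118  0.0222]
   reg 0.79 415.44297082228115 245.07427055702917 377 [ 0.4058 -0.2129  0.02  ]
```

View pics/t0z.png

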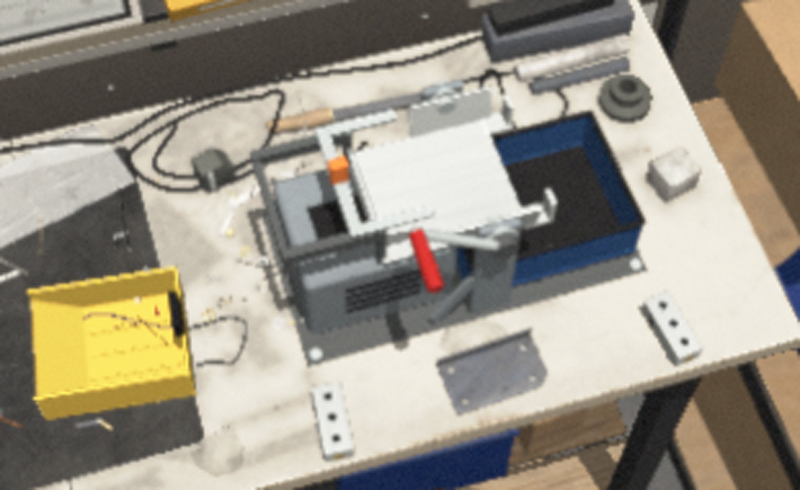

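```bash
cat >> h.py <<'E'
def go(target,yaw=None,ax='x'):
    """tool shift to world target (TCP); yaw: world direction angle deg of tool x"""
    s=telemetry.get_state(); M=R.from_rotvec(s['tcp_rot']).as_matrix(); d=M.T@(np.array(target)-np.array(s['eef_pos']))
    cur=np.degrees(np.arctan2(M[1,0],M[0,0])); tw=None if yaw is None else ((cur-yaw+180)%360-180)
    print('go',np.array(target),'tx,ty,tz',d.round(4),'twist',tw,'curyaw',cur,'j6',s['joint_pos'][5],'tilt y',M[:,1])
E
python3 - <<'E'
from h import *
im=cv2.imread('pics/t0.png'); cv2.imwrite('pics/t0y.png',cv2.resize(im[190:300,265:425],(800,550),interpolation=cv2.INTER_CUBIC))
for k in [(590,115),(640,228)]: print(ray('top',k[0]*310/800+170,k[1]*190/490+160,.084))
for k in [(318,355),(640,265)]: print('base bolts',ray('top',k[0]*310/800+170,k[1]*190/490+160,.003))
for i in range(3):
    pic('top','tmp.png'); pic('side','tmp2.png')
    for c in ('top','side'): lm(c,['gate_knob','seat','pivot','hopper_grip','hopper_base'])
go([.594,.127,.33],180)
go([.594,.127,.33],0)
E
```

```text
[ 0.6772 -0.2129  0.084 ]
[ 0.5087 -0.2117  0.084 ]
base bolts [0.494  0.1857 0.003 ]
base bolts [ 0.5007 -0.2224  0.003 ]
top gate_knob [(0.97, [0.591, 0.1288, 0.2263])]
top seat [(0.56, [0.6009, -0.0019, 0.1428])]
top pivot [(0.7, [0.4519, -0.0223, 0.1752])]
top hopper_grip [(0.75, [0.5585, 0.3324, 0.0821])]
top hopper_base []
side gate_knob [(0.62, [0.5955, 0.1256, 0.2325])]
side seat [(0.7, [0.5984, -0.0041, 0.1397])]
side pivot [(0.65, [0.4492, -0.0314, 0.1745])]
side hopper_grip [(0.87, [0.5551, 0.3347, 0.0837]), (0.22, [0.4485, -0.0273, 0.1752])]
side hopper_base [(0.97, [0.5656, 0.4144, 0.0022])]
top gate_knob [(0.76, [0.5916, 0.1317, 0.2276])]
top seat [(0.69, [0.5983, -0.0027, 0.1404]), (0.28, [0.8183, 0.0407, 0.0123])]
top pivot [(0.62, [0.4502, -0.0209, 0.1752])]
top hopper_grip [(0.96, [0.5567, 0.3365, 0.0827])]
top hopper_base [(0.65, [0.5664, 0.4147, 0.0052])]
side gate_knob [(0.9, [0.5973, 0.1309, 0.2256])]
side seat [(0.57, [0.5959, -0.0041, 0.1383])]
side pivot [(0.97, [0.4506, -0.0284, 0.174])]
side hopper_grip [(0.74, [0.554, 0.3352, 0.0823])]
side hopper_base [(0
[... 266 characters left out ...]
.5589, 0.3336, 0.0823])]
top hopper_base [(0.98, [0.5645, 0.4141, 0.0034])]
side gate_knob [(0.76, [0.5941, 0.1245, 0.2303]), (0.3, [0.5971, -0.0031, 0.1369])]
side seat [(0.88, [0.6001, -0.0032, 0.1368])]
side pivot [(0.78, [0.4525, -0.0282, 0.1786]), (0.43, [0.6022, -0.0058, 0.1414])]
side hopper_grip [(0.67, [0.5557, 0.3355, 0.0846])]
side hopper_base [(0.59, [0.5674, 0.4135, 0.0044])]
go [0.594 0.127 0.33 ] tx,ty,tz [ 0.3573 -0.0987  0.5453] twist 75.9182272133524 curyaw -104.08177278664759 j6 -0.25859689966202315 tilt y [ 0. -0. -1.]
go [0.594 0.127 0.33 ] tx,ty,tz [ 0.3573 -0.0987  0.5453] twist -104.08177278664759 curyaw -104.08177278664759 j6 -0.25859689966202315 tilt y [ 0. -0. -1.]
```

View pics/t0y.png

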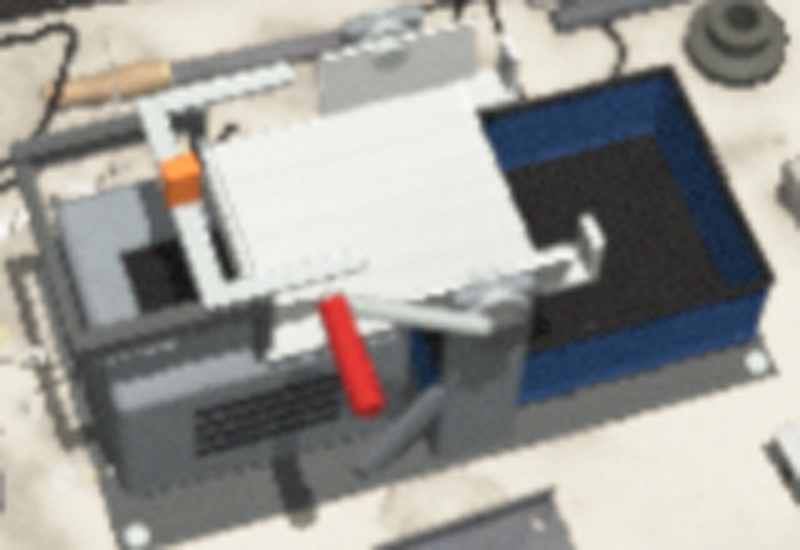

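carry_out --plan '[{"gripper": 0, "tx": 0.03, "ty": -0.03, "tz": 0.04, "twist": 7}, {"gripper": 0, "tx": 0.06, "ty": -0.06, "tz": 0.08, "twist": 14}, {"gripper": 0, "tx": 0.09, "ty": -0.09, "tz": 0.12, "twist": 21}, {"gripper": 0, "tx": 0.11, "ty": -0.099, "tz": 0.16, "twist": 28}, {"gripper": 0, "tx": 0.13, "ty": -0.099, "tz": 0.19, "twist": 35}, {"gripper": 0, "tx": 0.15, "ty": -0.099, "tz": 0.23, "twist": 42}, {"gripper": 0, "tx": 0.17, "ty": -0.099, "tz": 0.26, "twist": 49}, {"gripper": 0, "tx": 0.19, "ty": -0.099, "tz": 0.3, "twist": 56}, {"gripper": 0, "tx": 0.21, "ty": -0.099, "tz": 0.33, "twist": 63}, {"gripper": 0, "tx": 0.24, "ty": -0.099, "tz": 0.37, "twist": 70}, {"gripper": 0, "tx": 0.265, "ty": -0.099, "tz": 0.41, "twist": 76}, {"gripper": 0, "tx": 0.29, "ty": -0.099, "tz": 0.45, "twist": 76}]'

```text
t: 4.4
eef_pos: [0.4791, 0.2559, 0.3307]
tcp_rot: [-0.006, -2.22, 2.219]
force: [-0.0, 1.0, -0.0]
width: 0.997
```

Run:
```python
from h import *
st(); go([.595,.128,.33],180); go([.595,.128,.26],180)
```

```text
t 4.4 pos [0.4791 0.2559 0.3307] F [-0.0012  0.9847 -0.0261] w 0.9971121653619563
axes(cols x y z) [[-0.9999884783493042, 0.0006514610534853371, -0.004755919168662677], [0.004756339531985492, 0.00064524011591592, -0.9999884803833736], [-0.0006483848390680795, -0.9999995796317558, -0.0006483312516468869]]
go [0.595 0.128 0.33 ] tx,ty,tz [-0.1165  0.0007  0.1273] twist -0.2725192659279969 curyaw 179.727480734072 j6 -0.7938775254721712 tilt y [ 0.0007  0.0006 -1.    ]
go [0.595 0.128 0.26 ] tx,ty,tz [-0.1164  0.0707  0.1273] twist -0.2725192659279969 curyaw 179.727480734072 j6 -0.7938775254721712 tilt y [ 0.0007  0.0006 -1.    ]
```

carry_out --plan '[{"gripper": 0, "tx": -0.03, "ty": 0, "tz": 0.03, "twist": 0}, {"gripper": 0, "tx": -0.06, "ty": 0, "tz": 0.065, "twist": 0}, {"gripper": 0, "tx": -0.09, "ty": 0, "tz": 0.1, "twist": 0}, {"gripper": 0, "tx": -0.116, "ty": 0, "tz": 0.1275, "twist": 0}, {"gripper": 0, "tx": -0.116, "ty": 0.03, "tz": 0.1275, "twist": 0}, {"gripper": 0.4, "tx": -0.116, "ty": 0.06, "tz": 0.1275, "twist": 0}, {"gripper": 0.4, "tx": -0.116, "ty": 0.07, "tz": 0.1275, "twist": 0}, {"gripper": 0.4, "tx": -0.116, "ty": 0.07, "tz": 0.1275, "twist": 0}]'

```text
t: 5.07
eef_pos: [0.5925, 0.1292, 0.2568]
tcp_rot: [0.005, -2.214, 2.22]
force: [0.1, 0.1, -0.0]
width: 0.613
```

Run:
```python
from h import *
st();pic('top','t1.png');a=pic('side','s1.png')
cv2.imwrite('pics/s1z.png',cv2.resize(a[170:350,220:460],(800,600),interpolation=cv2.INTER_CUBIC))
go([.595,.128,.216],180)
```

```text
t 5.07 pos [0.5925 0.1292 0.2568] F [ 0.0728  0.052  -0.0035] w 0.6131137138100928
axes(cols x y z) [[-0.9999751701329952, -0.0067438134418889495, -0.002044528735017253], [0.0020633507525635074, -0.0027852293726371635, -0.999993992522462], [0.006738078447095205, -0.9999733813845261, 0.002799075068302772]]
go [0.595 0.128 0.216] tx,ty,tz [-0.0004  0.0455  0.0024] twist -0.013454186863242512 curyaw 179.98654581313676 j6 -0.48284534736531454 tilt y [ 0.0017 -0.0004 -1.    ]
```

View pics/s1z.png

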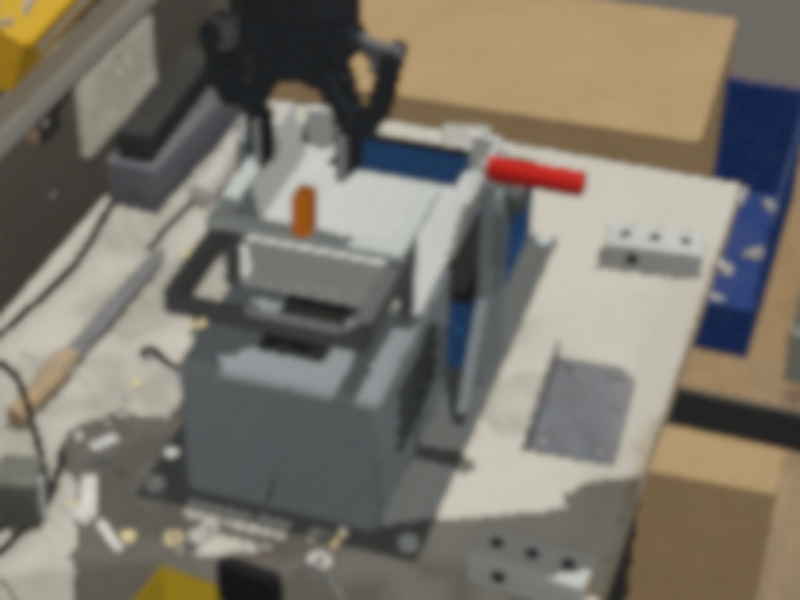

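carry_out --plan '[{"gripper": 0.4, "tx": 0, "ty": 0.02, "tz": 0.0015, "twist": 0}, {"gripper": 0.4, "tx": 0, "ty": 0.044, "tz": 0.0015, "twist": 0}, {"gripper": 0.4, "tx": 0, "ty": 0.044, "tz": 0.0015, "twist": 0}, {"gripper": 1, "tx": 0, "ty": 0.044, "tz": 0.0015, "twist": 0}, {"gripper": 1, "tx": 0, "ty": 0.044, "tz": 0.0015, "twist": 0}, {"gripper": 1, "tx": 0, "ty": 0.044, "tz": 0.0015, "twist": 0}, {"gripper": 1, "tx": 0, "ty": 0.044, "tz": 0.0015, "twist": 0}, {"gripper": 1, "tx": 0, "ty": 0.044, "tz": 0.0015, "twist": 0}]'

```text
t: 5.83
eef_pos: [0.5958, 0.1292, 0.219]
tcp_rot: [0.006, 2.22, -2.216]
force: [1.7, 0.8, 5.0]
width: 0.151
```

Run:
```python
from h import *
st();go([.595,.2,.217])
```

```text
t 5.83 pos [0.5958 0.1292 0.219 ] F [1.6839 0.8112 5.0316] w 0.150853795993189
axes(cols x y z) [[-0.9999813483003968, 0.006088102035030154, 0.0004879189812830539], [-0.00047849225837539146, 0.00154974502254607, -0.999998684666897], [-0.006088850177160661, -0.999980266457282, -0.001546803007475392]]
go [0.595 0.2   0.217] tx,ty,tz [ 0.0008  0.0021 -0.0708] twist None curyaw -179.972583903801 j6 -0.47965839608857075 tilt y [ 0.0061  0.0015 -1.    ]
```

carry_out --plan '[{"gripper": 1, "tx": 0, "ty": 0, "tz": -0.01, "twist": 0}, {"gripper": 1, "tx": 0, "ty": 0, "tz": -0.02, "twist": 0}, {"gripper": 1, "tx": 0, "ty": 0, "tz": -0.03, "twist": 0}, {"gripper": 1, "tx": 0, "ty": 0, "tz": -0.04, "twist": 0}, {"gripper": 1, "tx": 0, "ty": 0, "tz": -0.05, "twist": 0}, {"gripper": 1, "tx": 0, "ty": 0, "tz": -0.06, "twist": 0}, {"gripper": 1, "tx": 0, "ty": 0, "tz": -0.066, "twist": 0}, {"gripper": 1, "tx": 0, "ty": 0, "tz": -0.07, "twist": 0}, {"gripper": 1, "tx": 0, "ty": 0, "tz": -0.071, "twist": 0}, {"gripper": 1, "tx": 0, "ty": 0, "tz": -0.071, "twist": 0}]'

```text
t: 6.67
eef_pos: [0.5946, 0.1976, 0.2189]
tcp_rot: [0.002, 2.217, -2.225]
force: [0.0, -5.7, 8.1]
width: 0.147
```

Run:
```python
from h import *
st();pic('top','tmp.png');a=pic('side','s2.png');lm('side',['gate_knob']);lm('top',['gate_knob'])
cv2.imwrite('pics/s2z.png',cv2.resize(a[170:350,220:460],(800,600),interpolation=cv2.INTER_CUBIC))
```

```text
t 6.67 pos [0.5946 0.1976 0.2189] F [ 0.0477 -5.7165  8.1134] w 0.14695845726305287
axes(cols x y z) [[-0.9999984192797811, 0.0017437380588781679, -0.00034758527136895506], [0.000341151318378264, -0.003688688958269493, -0.9999931385712337], [-0.0017450082282962458, -0.9999916764410346, 0.0036880882489465855]]
side gate_knob [(0.63, [0.5956, 0.1956, 0.2291])]
top gate_knob []
```

View pics/s2z.png

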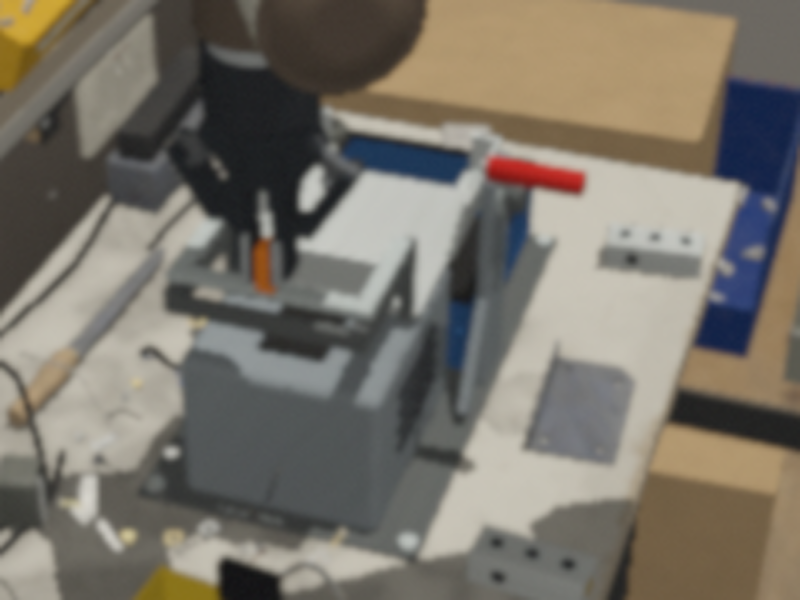

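carry_out --plan '[{"gripper": 1, "tx": 0, "ty": 0, "tz": -0.003, "twist": 0}, {"gripper": 1, "tx": 0, "ty": 0, "tz": -0.004, "twist": 0}, {"gripper": 1, "tx": 0, "ty": 0, "tz": -0.004, "twist": 0}]'

```text
t: 7.12
eef_pos: [0.5945, 0.1977, 0.2189]
tcp_rot: [-0.002, -2.21, 2.231]
force: [1.1, -16.1, 7.5]
width: 0.15
```

carry_out --plan '[{"gripper": 0.4, "tx": 0, "ty": 0, "tz": 0.004, "twist": 0}, {"gripper": 0.4, "tx": 0, "ty": 0, "tz": 0.004, "twist": 0}, {"gripper": 0.4, "tx": 0, "ty": 0, "tz": 0.004, "twist": 0}, {"gripper": 0.4, "tx": 0, "ty": -0.03, "tz": 0.004, "twist": 0}, {"gripper": 0.4, "tx": 0, "ty": -0.06, "tz": 0.004, "twist": 0}, {"gripper": 0.4, "tx": 0.01, "ty": -0.06, "tz": -0.03, "twist": -7}, {"gripper": 0.4, "tx": 0.02, "ty": -0.06, "tz": -0.06, "twist": -14}, {"gripper": 0.4, "tx": 0.03, "ty": -0.06, "tz": -0.1, "twist": -21}, {"gripper": 0.4, "tx": 0.038, "ty": -0.06, "tz": -0.136, "twist": -28}, {"gripper": 0.4, "tx": 0.038, "ty": -0.06, "tz": -0.136, "twist": -35}, {"gripper": 0.4, "tx": 0.038, "ty": -0.06, "tz": -0.136, "twist": -42}, {"gripper": 0.4, "tx": 0.038, "ty": -0.06, "tz": -0.136, "twist": -49}]'

```text
t: 8.12
eef_pos: [0.5552, 0.3415, 0.2753]
tcp_rot: [-0.788, 1.71, -1.709]
force: [-0.5, -0.5, 0.3]
width: 0.599
```

Run:
```python
from h import *
st();pic('top','t3.png');pic('side','s3.png');
for c in ('side','top'): lm(c,['gate_knob','hopper_grip','hopper_base'])
go([.5565,.334,.2],-96.4)
```

```text
t 8.12 pos [0.5552 0.3415 0.2753] F [-0.4972 -0.4929  0.3227] w 0.599132775613036
axes(cols x y z) [[-0.6508359557387344, -0.001567530891044444, 0.7592167684953706], [-0.7592171347290255, -0.0004723008878971813, -0.650837244836003], [0.0013787862401895001, -0.9999986598884901, -0.0008827059119272396]]
side gate_knob [(0.82, [0.5954, 0.1975, 0.2263]), (0.7, [0.6002, -0.0046, 0.1372]), (0.15, [0.5561, 0.3325, 0.0815])]
side hopper_grip [(0.6, [0.5553, 0.3368, 0.0844])]
side hopper_base [(0.85, [0.5663, 0.4122, 0.0021])]
top gate_knob [(0.92, [0.5884, 0.1985, 0.2271])]
top hopper_grip [(0.61, [0.5548, 0.3334, 0.0809])]
top hopper_base [(0.85, [0.5663, 0.4139, 0.0021])]
go [0.5565 0.334  0.2   ] tx,ty,tz [0.0039 0.0762 0.0038] twist -34.7713151164713 curyaw -131.1713151164713 j6 0.05667087981313462 tilt y [-0.0002  0.     -1.    ]
```

carry_out --plan '[{"gripper": 0.4, "tx": 0.002, "ty": 0.02, "tz": 0.002, "twist": -7}, {"gripper": 0.4, "tx": 0.004, "ty": 0.05, "tz": 0.004, "twist": -14}, {"gripper": 0.4, "tx": 0.004, "ty": 0.08, "tz": 0.004, "twist": -21}, {"gripper": 0.4, "tx": 0.004, "ty": 0.11, "tz": 0.004, "twist": -28}, {"gripper": 0.4, "tx": 0.004, "ty": 0.14, "tz": 0.004, "twist": -35}, {"gripper": 0.4, "tx": 0.004, "ty": 0.14, "tz": 0.004, "twist": -35}, {"gripper": 0.4, "tx": 0.004, "ty": 0.14, "tz": 0.004, "twist": -35}]'

```text
t: 9.1
eef_pos: [0.5564, 0.3332, 0.1351]
tcp_rot: [-1.159, 1.29, -1.291]
force: [0.5, 0.0, 1.3]
width: 0.602
```

Run:
```python
from h import *
st();pic('top','t4.png');a=pic('side','s4.png')
cv2.imwrite('pics/s4z.png',cv2.resize(a[270:450,200:440],(800,600),interpolation=cv2.INTER_CUBIC))
go([.5562,.3345,.064],-96.9)
```

```text
t 9.1 pos [0.5564 0.3332 0.1351] F [0.5367 0.0428 1.292 ] w 0.6020606403549914
axes(cols x y z) [[-0.10964988843807102, -0.002159681115102452, 0.9939679259126019], [-0.9939656755981238, -0.0028029487821760735, -0.10965573040607485], [0.0030228625975795564, -0.9999937396082066, -0.0018393058773860937]]
go [0.5562 0.3345 0.064 ] tx,ty,tz [ 0.0006  0.0746 -0.002 ] twist 0.6886963859387834 curyaw -96.21130361406124 j6 0.6728625798174023 tilt y [ 0.0034  0.002  -1.    ]
```

View pics/s4z.png

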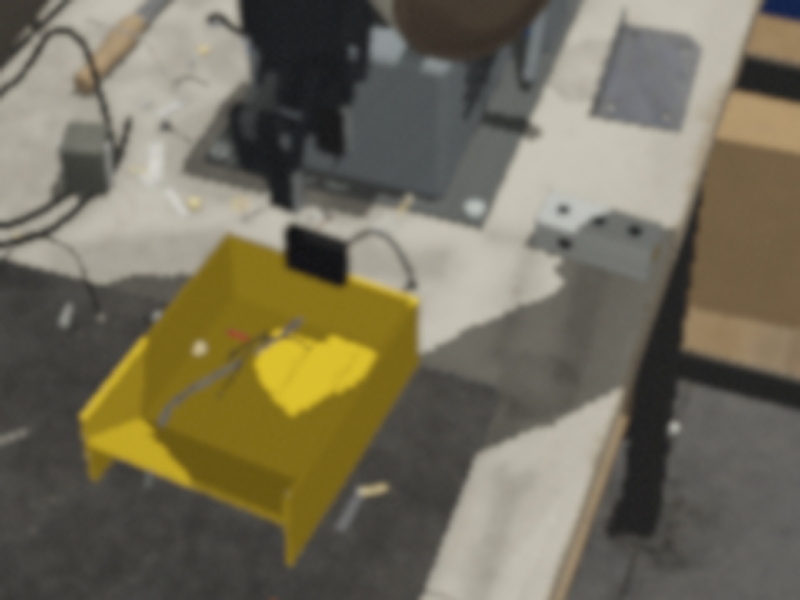

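carry_out --plan '[{"gripper": 0.4, "tx": 0, "ty": 0.03, "tz": -0.001, "twist": 0.7}, {"gripper": 0.4, "tx": 0, "ty": 0.06, "tz": -0.001, "twist": 0.7}, {"gripper": 0.4, "tx": 0, "ty": 0.072, "tz": -0.001, "twist": 0.7}, {"gripper": 0.4, "tx": 0, "ty": 0.072, "tz": -0.001, "twist": 0.7}, {"gripper": 1, "tx": 0, "ty": 0.072, "tz": -0.001, "twist": 0.7}, {"gripper": 1, "tx": 0, "ty": 0.072, "tz": -0.001, "twist": 0.7}, {"gripper": 1, "tx": 0, "ty": 0.072, "tz": -0.001, "twist": 0.7}, {"gripper": 1, "tx": 0, "ty": 0.072, "tz": -0.001, "twist": 0.7}, {"gripper": 1, "tx": 0, "ty": 0.072, "tz": -0.001, "twist": 0.7}, {"gripper": 1, "tx": 0, "ty": 0.072, "tz": -0.001, "twist": 0.7}]'

```text
t: 10.03
eef_pos: [0.5569, 0.3349, 0.0668]
tcp_rot: [-1.147, 1.294, -1.295]
force: [-0.8, -0.6, 6.5]
width: 0.132
```

Run:
```python
from h import *
st();pic('top','t4.png');a=pic('side','s4.png')
for c in ('side','top'): lm(c,['hopper_grip','hopper_base'])
```

```text
t 10.03 pos [0.5569 0.3349 0.0668] F [-0.8343 -0.6002  6.5143] w 0.13185992691580795
axes(cols x y z) [[-0.11718059172441792, 0.00354670100679344, 0.9931042895059328], [-0.9931073562251841, 0.0021463097650494534, -0.11718861875548142], [-0.0025471424264039144, -0.9999914070962614, 0.0032707490118854543]]
side hopper_grip [(0.57, [0.5551, 0.3358, 0.0803])]
side hopper_base [(0.71, [0.5682, 0.4154, 0.0047])]
top hopper_grip []
top hopper_base [(0.63, [0.5667, 0.4159, 0.0031])]
```

carry_out --plan '[{"gripper": 1, "tx": 0, "ty": -0.01, "tz": 0, "twist": 0}, {"gripper": 1, "tx": 0, "ty": -0.025, "tz": 0, "twist": 0}, {"gripper": 1, "tx": 0, "ty": -0.04, "tz": 0, "twist": 0}, {"gripper": 1, "tx": 0, "ty": -0.055, "tz": 0, "twist": 0}, {"gripper": 1, "tx": 0, "ty": -0.07, "tz": 0, "twist": 0}, {"gripper": 1, "tx": 0, "ty": -0.07, "tz": 0, "twist": 0}]'

```text
t: 10.83
eef_pos: [0.557, 0.3351, 0.138]
tcp_rot: [-1.144, 1.294, -1.295]
force: [-0.2, 0.3, 0.1]
width: 0.128
```

Run:
```python
from h import *
st();pic('top','t5.png');a=pic('side','s5.png')
for c in ('side','top'): lm(c,['hopper_grip','hopper_base'])
go([.45,.30,.25],180)
cv2.imwrite('pics/s5z.png',cv2.resize(a[220:450,180:480],(800,600),interpolation=cv2.INTER_CUBIC))
```

```text
t 10.83 pos [0.557  0.3351 0.138 ] F [-0.2048  0.2659  0.0605] w 0.12770254630369046
axes(cols x y z) [[-0.11776100782309507, 0.004948167608021248, 0.993029637359234], [-0.9930320505086676, 0.003881792158601627, -0.11778063657574889], [-0.004437532990316351, -0.9999802234679246, 0.004456565269297164]]
side hopper_grip [(0.67, [0.555, 0.3352, 0.1501]), (0.29, [0.7747, 0.246, 0.0248])]
side hopper_base [(0.67, [0.5697, 0.4136, 0.0715])]
top hopper_grip [(0.66, [0.4159, 0.0015, 0.0075])]
top hopper_base [(0.26, [0.4043, -0.2224, 0.0172])]
go [0.45 0.3  0.25] tx,ty,tz [ 0.0459 -0.117  -0.1005] twist 83.20244542509113 curyaw -96.79755457490887 j6 0.6621040343600559 tilt y [-0.0023 -0.0018 -1.    ]
```

View pics/s5z.png

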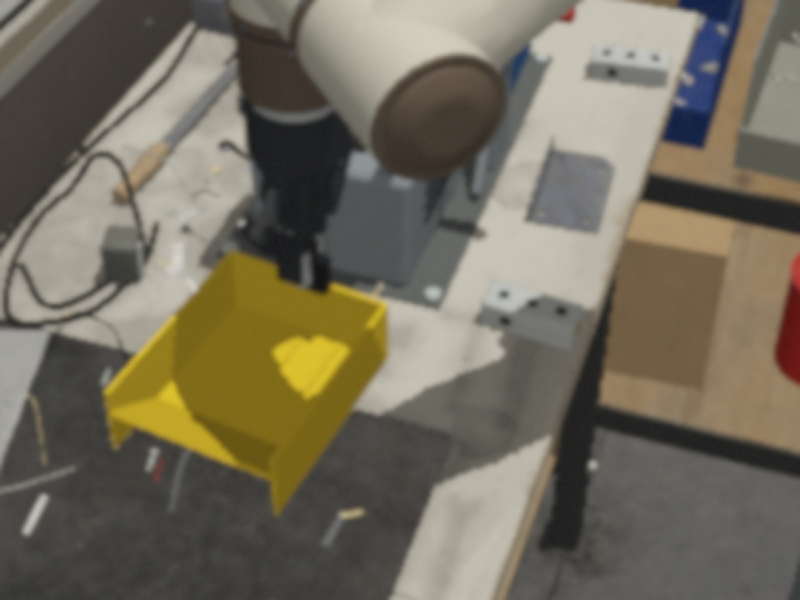

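carry_out --plan '[{"gripper": 1, "tx": 0.01, "ty": -0.02, "tz": -0.02, "twist": 0}, {"gripper": 1, "tx": 0.02, "ty": -0.04, "tz": -0.04, "twist": 5}, {"gripper": 1, "tx": 0.03, "ty": -0.06, "tz": -0.06, "twist": 11}, {"gripper": 1, "tx": 0.04, "ty": -0.08, "tz": -0.08, "twist": 18}, {"gripper": 1, "tx": 0.046, "ty": -0.1, "tz": -0.1, "twist": 25}, {"gripper": 1, "tx": 0.046, "ty": -0.12, "tz": -0.1, "twist": 32}, {"gripper": 1, "tx": 0.046, "ty": -0.14, "tz": -0.1, "twist": 39}, {"gripper": 1, "tx": 0.046, "ty": -0.16, "tz": -0.1, "twist": 46}, {"gripper": 1, "tx": 0.046, "ty": -0.18, "tz": -0.1, "twist": 53}, {"gripper": 1, "tx": 0.046, "ty": -0.2, "tz": -0.1, "twist": 60}, {"gripper": 1, "tx": 0.046, "ty": -0.215, "tz": -0.1, "twist": 67}, {"gripper": 1, "tx": 0.046, "ty": -0.215, "tz": -0.1, "twist": 74}]'

```text
t: 12.13
eef_pos: [0.452, 0.3009, 0.3524]
tcp_rot: [-0.161, 2.142, -2.135]
force: [-0.4, 1.0, -0.9]
width: 0.131
```

Run:
```python
from h import *
st();pic('side','tmp.png')
for c in ('side',): lm(c,['hopper_grip','hopper_base'])
go([.45,.24,.35],90.5)
```

```text
t 12.13 pos [0.452  0.3009 0.3524] F [-0.4337  1.0112 -0.9365] w 0.131087286456872
axes(cols x y z) [[-0.9879937004781177, 0.004604791884848927, 0.15442552802970505], [-0.1544087599882053, 0.0038003536549487994, -0.9879997429913646], [-0.005136404818624554, -0.999982176443058, -0.0030437052657351603]]
side hopper_grip [(0.87, [0.4494, 0.3008, 0.3651])]
side hopper_base [(0.88, [0.5366, 0.3171, 0.2859])]
go [0.45 0.24 0.35] tx,ty,tz [ 0.0103 -0.0017  0.0591] twist 98.87697296266742 curyaw -170.62302703733258 j6 -0.7228961933906745 tilt y [-0.0017 -0.0007 -1.    ]
```

carry_out --plan '[{"gripper": 1, "tx": 0, "ty": 0, "tz": 0, "twist": 7}, {"gripper": 1, "tx": 0, "ty": 0, "tz": 0, "twist": 14}, {"gripper": 1, "tx": 0, "ty": 0, "tz": 0, "twist": 21}, {"gripper": 1, "tx": 0, "ty": 0, "tz": 0, "twist": 28}, {"gripper": 1, "tx": 0, "ty": 0, "tz": 0, "twist": 35}, {"gripper": 1, "tx": 0, "ty": 0, "tz": 0, "twist": 42}, {"gripper": 1, "tx": 0, "ty": 0, "tz": 0, "twist": 49}, {"gripper": 1, "tx": 0, "ty": 0, "tz": 0, "twist": 56}, {"gripper": 1, "tx": 0, "ty": 0, "tz": 0, "twist": 63}, {"gripper": 1, "tx": 0, "ty": 0, "tz": 0, "twist": 70}, {"gripper": 1, "tx": 0, "ty": 0, "tz": 0, "twist": 77}, {"gripper": 1, "tx": 0, "ty": 0, "tz": 0, "twist": 84}]'

```text
t: 13.28
eef_pos: [0.4506, 0.3, 0.3477]
tcp_rot: [-1.073, -1.398, 1.402]
force: [-0.1, -0.2, -2.2]
width: 0.131
```

Run:
```python
from h import *
st();pic('side','tmp.png')
for c in ('side',): lm(c,['hopper_grip','hopper_base'])
go([.598,.25,.36],90.5)
go([.598,.08,.36],90.5)
```

```text
t 13.28 pos [0.4506 0.3    0.3477] F [-0.1085 -0.1529 -2.223 ] w 0.13100233160459904
axes(cols x y z) [[-0.2597243579318319, -0.0019303053567072403, -0.965680864374006], [0.9656824252764087, -0.0013925858510830669, -0.2597219940954571], [-0.0008434507519317069, -0.9999971673089265, 0.0022257504244266035]]
side hopper_grip [(0.64, [0.4517, 0.2993, 0.3629])]
side hopper_base [(0.65, [0.4758, 0.2204, 0.285])]
go [0.598 0.25  0.36 ] tx,ty,tz [-0.0876 -0.012  -0.1285] twist 15.0011909589482 curyaw 105.5011909589482 j6 -2.1869119454190034 tilt y [-0.0014 -0.0011 -1.    ]
go [0.598 0.08  0.36 ] tx,ty,tz [-0.2514 -0.0118 -0.0831] twist 15.0011909589482 curyaw 105.5011909589482 j6 -2.1869119454190034 tilt y [-0.0014 -0.0011 -1.    ]
```

carry_out --plan '[{"gripper": 1, "tx": -0.022, "ty": -0.005, "tz": -0.032, "twist": 4}, {"gripper": 1, "tx": -0.044, "ty": -0.01, "tz": -0.064, "twist": 8}, {"gripper": 1, "tx": -0.066, "ty": -0.012, "tz": -0.096, "twist": 12}, {"gripper": 1, "tx": -0.088, "ty": -0.012, "tz": -0.128, "twist": 15}, {"gripper": 1, "tx": -0.11, "ty": -0.012, "tz": -0.123, "twist": 15}, {"gripper": 1, "tx": -0.135, "ty": -0.012, "tz": -0.116, "twist": 15}, {"gripper": 1, "tx": -0.16, "ty": -0.012, "tz": -0.109, "twist": 15}, {"gripper": 1, "tx": -0.185, "ty": -0.012, "tz": -0.101, "twist": 15}, {"gripper": 1, "tx": -0.21, "ty": -0.012, "tz": -0.094, "twist": 15}, {"gripper": 1, "tx": -0.235, "ty": -0.012, "tz": -0.087, "twist": 15}, {"gripper": 1, "tx": -0.251, "ty": -0.012, "tz": -0.083, "twist": 15}, {"gripper": 1, "tx": -0.251, "ty": -0.012, "tz": -0.083, "twist": 15}]'

```text
t: 14.43
eef_pos: [0.5967, 0.0767, 0.361]
tcp_rot: [-1.207, -1.212, 1.214]
force: [0.3, -0.1, -2.7]
width: 0.126
```

Run:
```python
from h import *
st()
for i in range(2):
  pic('top','t6.png');a=pic('side','s6.png')
  for c in ('side','top'): lm(c,['hopper_grip','hopper_base','seat','gate_knob'])
go([.598,.079,.2035],90.5)
cv2.imwrite('pics/s6z.png',cv2.resize(a[150:350,220:460],(720,600),interpolation=cv2.INTER_CUBIC))
```

```text
t 14.43 pos [0.5967 0.0767 0.361 ] F [ 0.3361 -0.0649 -2.6558] w 0.12585620335446587
axes(cols x y z) [[-0.004758603580000825, -0.0007221389031945025, -0.9999884170366038], [0.9999883080990851, -0.0008633046877830897, -0.004757979628482845], [-0.000859858765966226, -0.9999993666100095, 0.0007262385847958963]]
side hopper_grip [(0.83, [0.5964, 0.0805, 0.3784]), (0.18, [0.6006, -0.0047, 0.1359])]
side hopper_base [(0.77, [0.6005, -0.0026, 0.2963])]
side seat [(0.75, [0.6001, -0.0058, 0.1378]), (0.74, [0.7741, 0.2452, 0.0253])]
side gate_knob [(0.72, [0.595, 0.1937, 0.2279]), (0.65, [0.8161, 0.0384, 0.0142])]
top hopper_grip []
top hopper_base []
top seat []
top gate_knob [(0.6, [0.593, 0.1976, 0.2269])]
side hopper_grip []
side hopper_base [(0.9, [0.5993, -0.0013, 0.2943]), (0.51, [0.4118, -0.0079, 0.0078]), (0.5, [0.598, -0.1141, 0.0207])]
side seat [(0.81, [0.5997, -0.0034, 0.1384])]
side gate_knob [(0.85, [0.5967, 0.1942, 0.2308])]
top hopper_grip []
top hopper_base [(0.76, [0.601, 0.0011, 0.2977])]
top seat []
top gate_knob [(0.88, [0.5908, 0.1972, 0.2295])]
go [0.598  0.079  0.2035] tx,ty,tz [-0.0007  0.1577 -0.0011] twist -0.28711626590347805 curyaw 90.21288373409654 j6 -1.9683531474081568 tilt y [ 0.  0. -1.]
```

View pics/s6z.png

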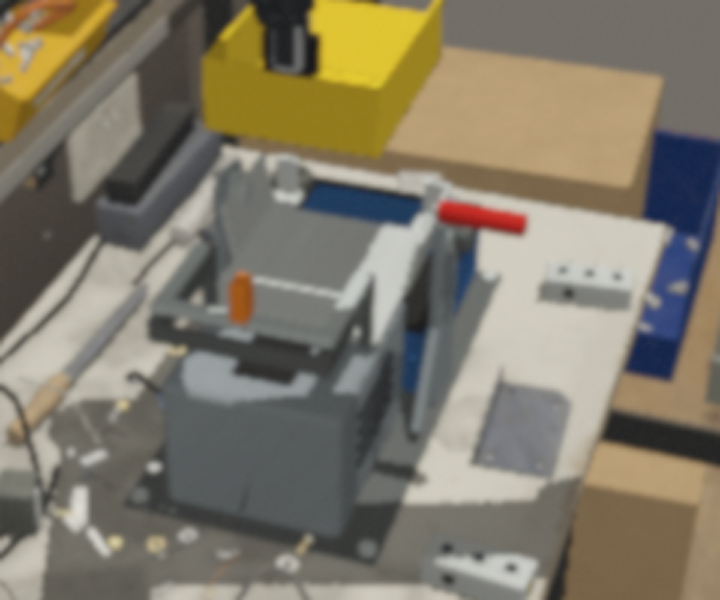

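View pics/t6.png

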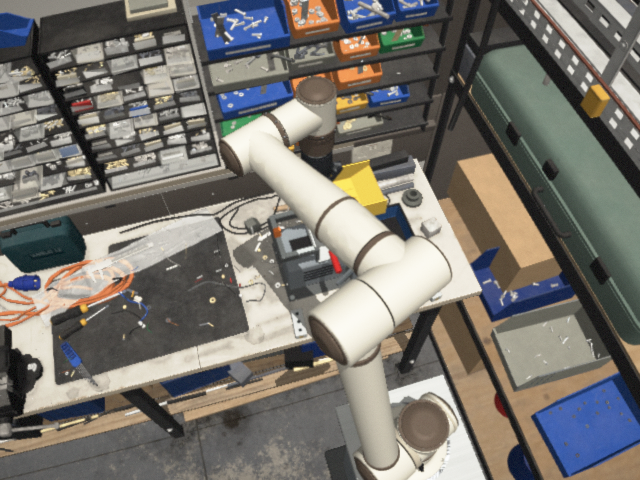

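carry_out --plan '[{"gripper": 1, "tx": -0.001, "ty": 0.03, "tz": -0.001, "twist": 0}, {"gripper": 1, "tx": -0.001, "ty": 0.06, "tz": -0.001, "twist": 0}, {"gripper": 1, "tx": -0.001, "ty": 0.09, "tz": -0.001, "twist": 0}, {"gripper": 1, "tx": -0.001, "ty": 0.105, "tz": -0.001, "twist": 0}, {"gripper": 1, "tx": -0.001, "ty": 0.115, "tz": -0.001, "twist": 0}, {"gripper": 1, "tx": -0.001, "ty": 0.125, "tz": -0.001, "twist": 0}, {"gripper": 1, "tx": -0.001, "ty": 0.13, "tz": -0.001, "twist": 0}, {"gripper": 1, "tx": -0.001, "ty": 0.13, "tz": -0.001, "twist": 0}]'

```text
t: 16.1
eef_pos: [0.5978, 0.0787, 0.2307]
tcp_rot: [-1.207, -1.211, 1.212]
force: [0.1, 0.1, -2.7]
width: 0.126
```

Run:
```python
from h import *
st()
pic('top','t7.png');a=pic('side','s7.png')
for c in ('side','top'): lm(c,['hopper_grip','hopper_base','seat'])
go([.598,.079,.2035],90.5)
cv2.imwrite('pics/s7z.png',cv2.resize(a[150:350,220:460],(720,600),interpolation=cv2.INTER_CUBIC))
```

```text
t 16.1 pos [0.5978 0.0787 0.2307] F [ 0.1405  0.1321 -2.699 ] w 0.12583704287479722
axes(cols x y z) [[-0.0037525807158621804, -0.000747031689717792, -0.9999926800140216], [0.9999929395602032, -0.00020020706927814658, -0.003752432127717309], [-0.00019740241805232817, -0.9999997009303472, 0.0007477777085328763]]
side hopper_grip [(0.69, [0.597, 0.0781, 0.2501])]
side hopper_base [(0.58, [0.6019, -0.0046, 0.1687])]
side seat [(0.23, [0.4079, -0.2281, 0.0097])]
top hopper_grip []
top hopper_base [(0.7, [0.6024, -0.0013, 0.1683])]
top seat [(0.74, [0.7695, 0.2512, 0.0259])]
go [0.598  0.079  0.2035] tx,ty,tz [0.0002 0.0283 0.0002] twist -0.2815428437934884 curyaw 90.21845715620653 j6 -1.9660995078704553 tilt y [ 0.0012  0.0004 -1.    ]
```

View pics/s7z.png

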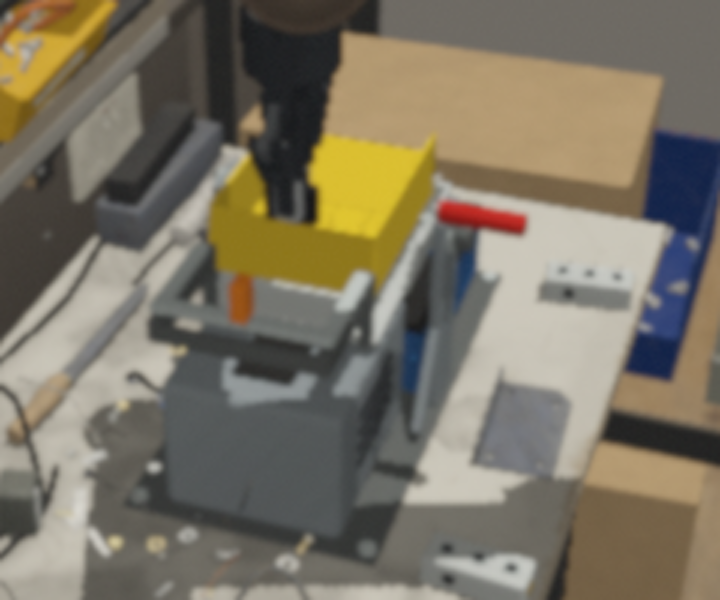

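carry_out --plan '[{"gripper": 1, "tx": 0, "ty": 0.01, "tz": 0.001, "twist": 0}, {"gripper": 1, "tx": 0, "ty": 0.017, "tz": 0.001, "twist": 0}, {"gripper": 1, "tx": 0, "ty": 0.022, "tz": 0.001, "twist": 0}, {"gripper": 1, "tx": 0, "ty": 0.026, "tz": 0.001, "twist": 0}, {"gripper": 1, "tx": 0, "ty": 0.028, "tz": 0.001, "twist": 0}, {"gripper": 1, "tx": 0, "ty": 0.028, "tz": 0.001, "twist": 0}]'

```text
t: 17.0
eef_pos: [0.5967, 0.0786, 0.2035]
tcp_rot: [-1.207, -1.211, 1.213]
force: [-2.2, -0.1, 1.6]
width: 0.127
```

Run:
```python
from h import *
st()
pic('top','t8.png');a=pic('side','s8.png')
for c in ('side','top'): lm(c,['hopper_grip','hopper_base','seat'])
cv2.imwrite('pics/s8z.png',cv2.resize(a[150:350,220:460],(720,600),interpolation=cv2.INTER_CUBIC))
```

```text
t 17.0 pos [0.5967 0.0786 0.2035] F [-2.2362 -0.0963  1.6121] w 0.1272058070502214
axes(cols x y z) [[-0.004020086426312075, -0.0005590033187768406, -0.9999917631762847], [0.9999916978088359, -0.0006679991286577258, -0.004019712746721471], [-0.0006657465937007223, -0.999999620646155, 0.0005616840920543154]]
side hopper_grip [(0.58, [0.5953, 0.0766, 0.2172])]
side hopper_base [(0.77, [0.6012, -0.0047, 0.1408])]
side seat [(0.49, [0.406, 0.1878, 0.0131])]
top hopper_grip []
top hopper_base []
top seat []
```

View pics/s8z.png

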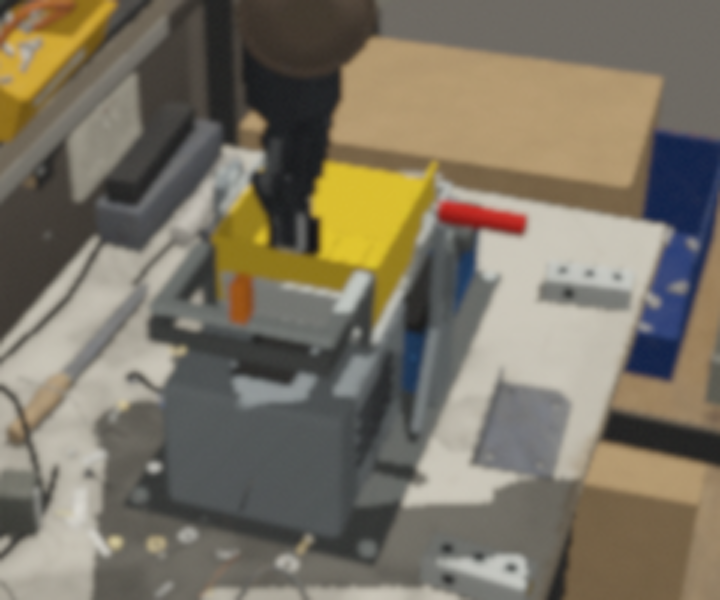

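carry_out --plan '[{"gripper": 1, "tx": 0, "ty": 0.002, "tz": 0, "twist": 0}, {"gripper": 1, "tx": 0, "ty": 0.003, "tz": 0, "twist": 0}, {"gripper": 1, "tx": 0, "ty": 0.003, "tz": 0, "twist": 0}]'

```text
t: 17.65
eef_pos: [0.5968, 0.0786, 0.2035]
tcp_rot: [-1.209, -1.214, 1.212]
force: [-6.5, 0.6, 14.4]
width: 0.128
```

carry_out --plan '[{"gripper": 0.5, "tx": 0, "ty": -0.002, "tz": 0, "twist": 0}, {"gripper": 0.5, "tx": 0, "ty": -0.002, "tz": 0, "twist": 0}, {"gripper": 0.5, "tx": 0, "ty": -0.002, "tz": 0, "twist": 0}, {"gripper": 0.5, "tx": 0, "ty": -0.02, "tz": 0, "twist": 0}, {"gripper": 0.5, "tx": 0, "ty": -0.06, "tz": 0, "twist": 0}, {"gripper": 0.5, "tx": 0.03, "ty": -0.1, "tz": 0, "twist": -7}, {"gripper": 0.5, "tx": 0.06, "ty": -0.11, "tz": 0, "twist": -14}, {"gripper": 0.5, "tx": 0.09, "ty": -0.11, "tz": 0, "twist": -21}, {"gripper": 0.5, "tx": 0.119, "ty": -0.11, "tz": 0.002, "twist": -28}, {"gripper": 0.5, "tx": 0.119, "ty": -0.11, "tz": 0.002, "twist": -35}, {"gripper": 0.5, "tx": 0.119, "ty": -0.11, "tz": 0.002, "twist": -42}, {"gripper": 0.5, "tx": 0.119, "ty": -0.11, "tz": 0.002, "twist": -49}]'

```text
t: 18.65
eef_pos: [0.5946, 0.1987, 0.309]
tcp_rot: [-0.666, -1.812, 1.813]
force: [-0.7, -0.7, -0.0]
width: 0.5
```

Run:
```python
from h import *
st()
b=pic('top','t9.png');a=pic('side','s9.png')
for c in ('side','top'): lm(c,['hopper_grip','hopper_base','gate_knob'])
go([.595,.1977,.27],180);go([.595,.1977,.218],180)
cv2.imwrite('pics/s9z.png',cv2.resize(a[150:350,220:460],(720,600),interpolation=cv2.INTER_CUBIC))
```

```text
t 18.65 pos [0.5946 0.1987 0.309 ] F [-0.6905 -0.7219 -0.0376] w 0.5001211194235282
axes(cols x y z) [[-0.7619243012495299, -0.0007018720796905797, -0.6476657058552657], [0.6476660324540593, -0.000418442549875081, -0.7619242320014833], [0.000263762455856853, -0.9999996661406526, 0.0007734002525701389]]
side hopper_grip [(0.62, [0.5942, 0.0792, 0.2177])]
side hopper_base [(0.91, [0.6012, -0.0027, 0.1382])]
side gate_knob [(0.72, [0.5943, 0.1945, 0.231]), (0.47, [0.4485, 0.0719, 0.2578])]
top hopper_grip [(0.76, [0.5959, 0.0781, 0.2208])]
top hopper_base [(0.57, [0.6034, 0.0003, 0.1391])]
top gate_knob []
go [0.595  0.1977 0.27  ] tx,ty,tz [-0.0002  0.0401 -0.0004] twist -40.87162520214454 curyaw 139.12837479785546 j6 -1.2920171148358135 tilt y [ 0.  0. -1.]
go [0.595  0.1977 0.218 ] tx,ty,tz [-0.0002  0.0921 -0.0004] twist -40.87162520214454 curyaw 139.12837479785546 j6 -1.2920171148358135 tilt y [ 0.  0. -1.]
```

View pics/s9z.png

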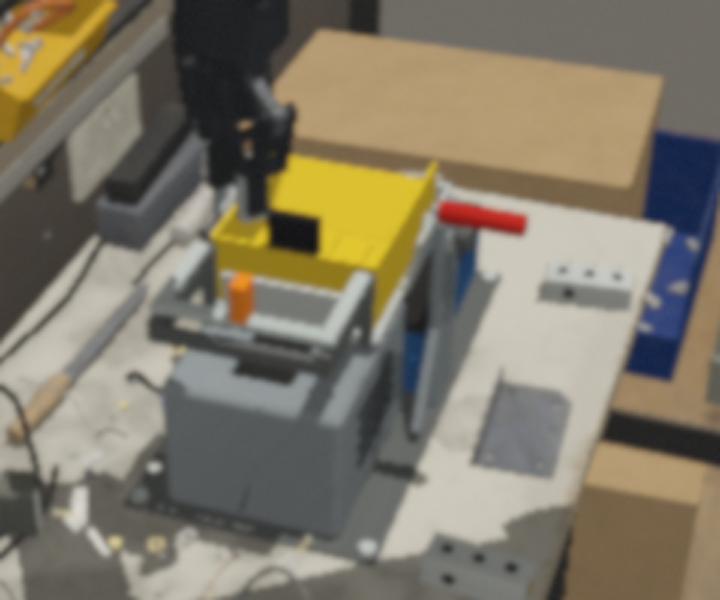

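carry_out --plan '[{"gripper": 0.5, "tx": 0, "ty": 0, "tz": 0, "twist": -7}, {"gripper": 0.5, "tx": 0, "ty": 0, "tz": 0, "twist": -14}, {"gripper": 0.5, "tx": 0, "ty": 0, "tz": 0, "twist": -21}, {"gripper": 0.5, "tx": 0, "ty": 0.01, "tz": 0, "twist": -28}, {"gripper": 0.5, "tx": 0, "ty": 0.025, "tz": 0, "twist": -35}, {"gripper": 0.5, "tx": 0, "ty": 0.045, "tz": 0, "twist": -41}, {"gripper": 0.5, "tx": 0, "ty": 0.075, "tz": 0, "twist": -41}, {"gripper": 0.5, "tx": 0, "ty": 0.092, "tz": 0, "twist": -41}, {"gripper": 1, "tx": 0, "ty": 0.092, "tz": 0, "twist": -41}, {"gripper": 1, "tx": 0, "ty": 0.092, "tz": 0, "twist": -41}, {"gripper": 1, "tx": 0, "ty": 0.092, "tz": 0, "twist": -41}, {"gripper": 1, "tx": 0, "ty": 0.092, "tz": 0, "twist": -41}]'

```text
t: 20.05
eef_pos: [0.5946, 0.1976, 0.2191]
tcp_rot: [-0.004, 2.219, -2.219]
force: [-0.4, -0.2, -1.9]
width: 0.152
```

carry_out --plan '[{"gripper": 1, "tx": 0, "ty": 0, "tz": 0.005, "twist": 0}, {"gripper": 1, "tx": 0, "ty": 0, "tz": 0.015, "twist": 0}, {"gripper": 1, "tx": 0, "ty": 0, "tz": 0.025, "twist": 0}, {"gripper": 1, "tx": 0, "ty": 0, "tz": 0.035, "twist": 0}, {"gripper": 1, "tx": 0, "ty": 0, "tz": 0.045, "twist": 0}, {"gripper": 1, "tx": 0, "ty": 0, "tz": 0.055, "twist": 0}, {"gripper": 1, "tx": 0, "ty": 0, "tz": 0.062, "twist": 0}, {"gripper": 1, "tx": 0, "ty": 0, "tz": 0.068, "twist": 0}, {"gripper": 1, "tx": 0, "ty": 0, "tz": 0.068, "twist": 0}]'

```text
t: 20.8
eef_pos: [0.5958, 0.1279, 0.2191]
tcp_rot: [-0.0, 2.218, -2.22]
force: [4.3, -1.6, 0.5]
width: 0.153
```

Run:
```python
from h import *
st()
b=pic('top','t10.png');a=pic('side','s10.png')
for c in ('side','top'): lm(c,['hopper_grip','hopper_base','gate_knob'])
cv2.imwrite('pics/s10z.png',cv2.resize(a[150:350,220:460],(720,600),interpolation=cv2.INTER_CUBIC))
```

```text
t 20.8 pos [0.5958 0.1279 0.2191] F [ 4.3183 -1.5914  0.5394] w 0.15272064428891682
axes(cols x y z) [[-0.9999925867587751, 0.002658989352323879, 0.0027849960715493147], [-0.0027872176109799184, -0.0008321429057260966, -0.9999957694691383], [-0.0026566605886639474, -0.9999961186493721, 0.000839547918800243]]
side hopper_grip [(0.76, [0.5933, 0.0789, 0.2211])]
side hopper_base [(0.7, [0.6012, -0.0021, 0.1398])]
side gate_knob [(0.86, [0.5984, 0.1264, 0.2299])]
top hopper_grip [(0.56, [0.5956, 0.0796, 0.2193])]
top hopper_base [(0.85, [0.6036, -0.001, 0.1409])]
top gate_knob []
```

View pics/s10z.png

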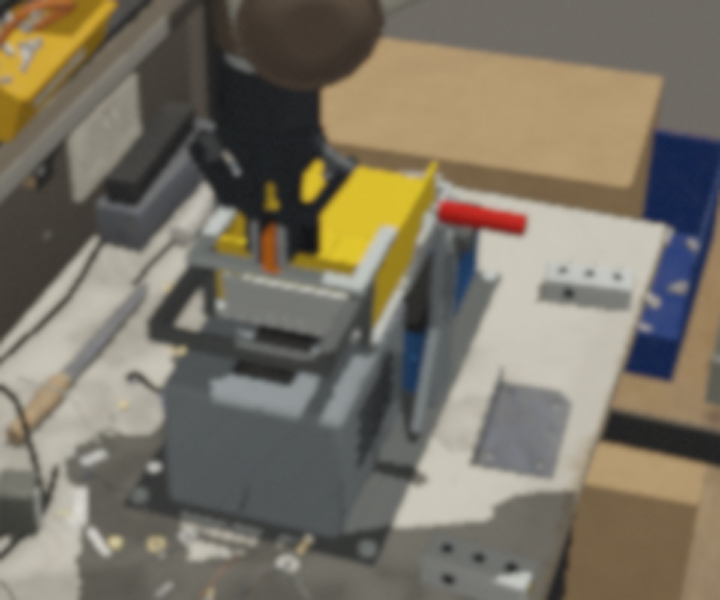

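Prongs lie over the rims. Push on until the stop.

carry_out --plan '[{"gripper": 1, "tx": 0, "ty": 0, "tz": 0.003, "twist": 0}, {"gripper": 1, "tx": 0, "ty": 0, "tz": 0.006, "twist": 0}, {"gripper": 1, "tx": 0, "ty": 0, "tz": 0.007, "twist": 0}, {"gripper": 1, "tx": 0, "ty": 0, "tz": 0.007, "twist": 0}]'

```text
t: 21.53
eef_pos: [0.5959, 0.1275, 0.2191]
tcp_rot: [-0.001, 2.225, -2.207]
force: [2.7, 12.8, 3.1]
width: 0.149
```

carry_out --plan '[{"gripper": 0.4, "tx": 0, "ty": 0, "tz": -0.007, "twist": 0}, {"gripper": 0.4, "tx": 0, "ty": 0, "tz": 0, "twist": 0}, {"gripper": 0.4, "tx": 0, "ty": 0, "tz": 0, "twist": 0}, {"gripper": 0.4, "tx": 0, "ty": -0.03, "tz": 0, "twist": 0}, {"gripper": 0.4, "tx": 0, "ty": -0.07, "tz": 0, "twist": 0}, {"gripper": 0, "tx": 0, "ty": -0.09, "tz": -0.03, "twist": -7}, {"gripper": 0, "tx": 0, "ty": -0.09, "tz": -0.07, "twist": -14}, {"gripper": 0, "tx": 0, "ty": -0.09, "tz": -0.11, "twist": -21}, {"gripper": 0, "tx": 0.03, "ty": -0.09, "tz": -0.14, "twist": -28}, {"gripper": 0, "tx": 0.06, "ty": -0.09, "tz": -0.16, "twist": -35}, {"gripper": 0, "tx": 0.06, "ty": -0.09, "tz": -0.18, "twist": -42}, {"gripper": 0, "tx": 0.06, "ty": -0.09, "tz": -0.2, "twist": -49}]'

```text
t: 22.53
eef_pos: [0.5318, 0.3225, 0.3081]
tcp_rot: [-0.792, 1.707, -1.708]
force: [0.4, -0.2, 1.3]
width: 0.998
```

Run:
```python
from h import *
st()
b=pic('top','t11.png');a=pic('side','s11.png')
for c in ('side','top'): lm(c,['gate_knob'])
for n in ['block_0_mid']:
  for c in('top','side'):
    lm(c,[n])
    for d in cams.regions_of(n,c):
        y,x=np.nonzero(d['pixels']); print('   reg',c,d['score'],x.mean(),y.mean(),len(x),ray(c,x.mean(),y.mean(),.02),cv2.minAreaRect(np.c_[x,y].astype(np.float32)))
cv2.imwrite('pics/s11z.png',cv2.resize(a[150:390,180:480],(750,600),interpolation=cv2.INTER_CUBIC))
cv2.imwrite('pics/t11z.png',cv2.resize(b[160:350,170:480],(800,490),interpolation=cv2.INTER_CUBIC))
```

```text
t 22.53 pos [0.5318 0.3225 0.3081] F [ 0.4054 -0.2109  1.2537] w 0.9983525958478952
axes(cols x y z) [[-0.6482318445143984, -0.0023819308133653516, 0.7614392964400121], [-0.761437525029404, -0.0017719804760939484, -0.6482358795703054], [0.0028933085828998784, -0.9999955932356863, -0.0006650373308583757]]
side gate_knob [(0.84, [0.5957, 0.1242, 0.2297]), (0.5, [0.5975, 0.0797, 0.2182])]
top gate_knob [(0.84, [0.5926, 0.1259, 0.2278]), (0.34, [0.4537, -0.0229, 0.1748])]
top block_0_mid []
side block_0_mid []
   reg side 0.55 319.3257731958763 236.92577319587627 485 [ 0.6809 -0.1601  0.02  ] ((319.5, 237.0), (22.0, 63.0), 90.0)
   reg side 0.38 341.0569902048085 225.51113089937667 1123 [ 0.6405 -0.2412  0.02  ] ((332.070556640625, 221.32174682617188), (58.11766052246094, 55.409019470214844), 27.030860900878906)
```

View pics/s11z.png

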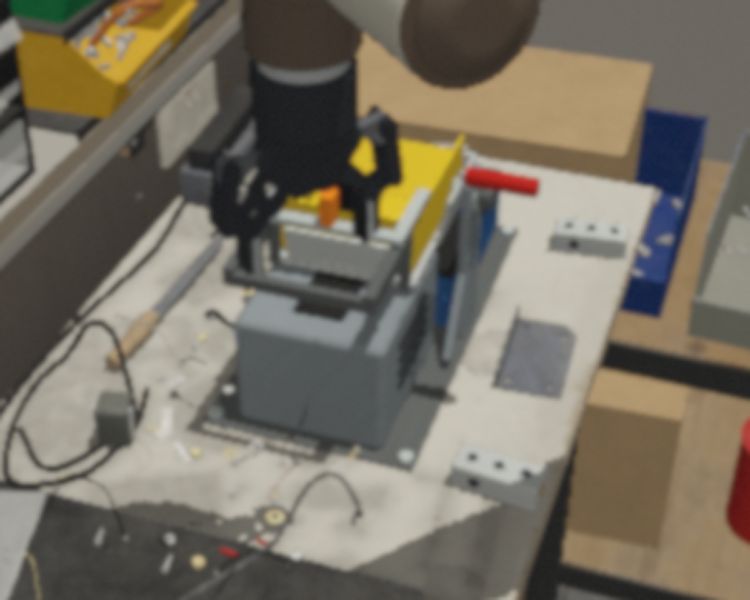

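View pics/t11z.png

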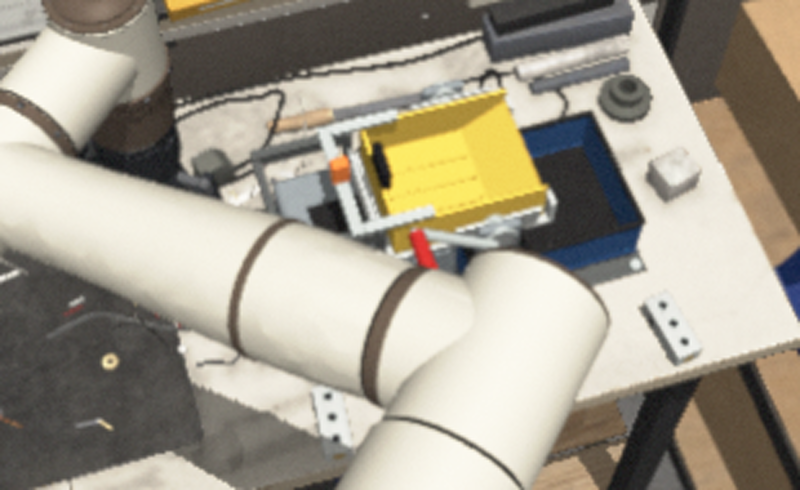

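Run:
```python
from h import *
im=cv2.imread('pics/t0.png')
o=np.hstack([cv2.resize(im[300:345,280:320],(400,450),interpolation=cv2.INTER_CUBIC),cv2.resize(im[265:310,410:450],(400,450),interpolation=cv2.INTER_CUBIC)])
cv2.imwrite('pics/blk.png',o)
im=cv2.imread('pics/s11.png')
o=np.hstack([cv2.resize(im[325:360,355:405],(400,280),interpolation=cv2.INTER_CUBIC),cv2.resize(im[230:265,395:445],(400,280),interpolation=cv2.INTER_CUBIC)])
cv2.imwrite('pics/blks.png',o)
```

```text
(no output)
```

View pics/blk.png

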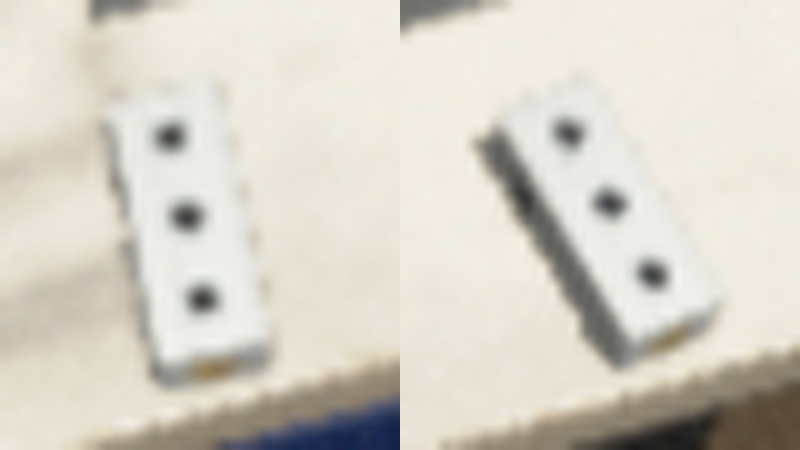

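View pics/blks.png

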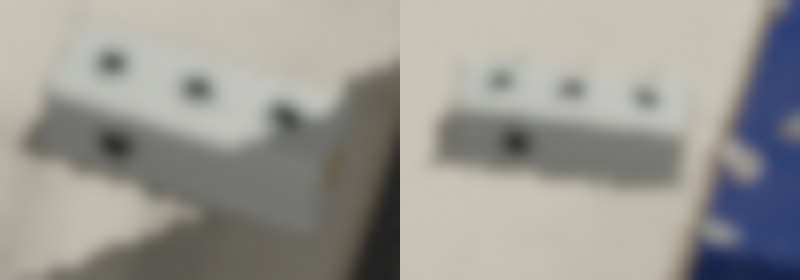

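Run:
```python
from h import *
for nm,cam,f,pts in [('A','top',lambda x,y:(x/10+280,y/10+300),[(170,136),(187,216),(203,298)]),('B','top',lambda x,y:((x-400)/10+410,y/10+265),[(568,132),(610,202),(653,274)]),('A','side',lambda x,y:(x/8+355,y/8+325),[(112,62),(197,89),(286,117)]),('B','side',lambda x,y:((x-400)/8+395,y/8+230),[(500,79),(570,89),(645,98)])]:
    P=np.array([ray(cam,f(*p)[0]-.45,f(*p)[1]-.45,.028) for p in pts]); d=P[2]-P[0] 
    print(nm,cam,P[:,:2].tolist(),'mean',P.mean(0),'long angle',np.degrees(np.arctan2(d[1],d[0]))%180)
go([.40,.195,.12],-100)
```

```text
A top [[0.431355065867534, 0.1910358115394707], [0.4056765223328882, 0.19278247042935612], [0.37989176359762045, 0.19494379424932048]] mean [0.4056 0.1929 0.028 ] long angle 175.65744915238156
B top [[0.4329298325524037, -0.21852919040149277], [0.4071435750592012, -0.22178077619551007], [0.3810159147227373, -0.22503187945578895]] mean [ 0.407  -0.2218  0.028 ] long angle 7.139631122595887
A side [[0.4316179918987959, 0.18825279629974], [0.40556533799812355, 0.1908479548501686], [0.378684373463757, 0.19344500021343036]] mean [0.4053 0.1908 0.028 ] long angle 174.39783731541183
B side [[0.43303868000455825, -0.22151240303930075], [0.4077741239725218, -0.2236141417555726], [0.3810735094095807, -0.22695316366902052]] mean [ 0.4073 -0.224   0.028 ] long angle 5.977099052434767
go [0.4   0.195 0.12 ] tx,ty,tz [ 0.1832  0.1883 -0.0186] twist -30.913059780451334 curyaw -130.91305978045133 j6 0.055989037801394345 tilt y [-0.0005 -0.0004 -1.    ]
```

carry_out --plan '[{"gripper": 0, "tx": 0.03, "ty": 0.02, "tz": -0.003, "twist": -7}, {"gripper": 0, "tx": 0.06, "ty": 0.04, "tz": -0.006, "twist": -14}, {"gripper": 0, "tx": 0.09, "ty": 0.07, "tz": -0.009, "twist": -21}, {"gripper": 0, "tx": 0.12, "ty": 0.1, "tz": -0.011, "twist": -28}, {"gripper": 0, "tx": 0.15, "ty": 0.13, "tz": -0.013, "twist": -35}, {"gripper": 0, "tx": 0.18, "ty": 0.16, "tz": -0.013, "twist": -36}, {"gripper": 0, "tx": 0.182, "ty": 0.19, "tz": -0.013, "twist": -36}, {"gripper": 0, "tx": 0.182, "ty": 0.21, "tz": -0.013, "twist": -36}, {"gripper": 0, "tx": 0.182, "ty": 0.21, "tz": -0.013, "twist": -36}]'

```text
t: 23.68
eef_pos: [0.4027, 0.19, 0.0951]
tcp_rot: [-1.176, 1.274, -1.274]
force: [-0.5, -0.6, 1.4]
width: 0.998
```

Run:
```python
from h import *
st()
b=pic('top','t12.png');a=pic('side','s12.png')
go([.4055,.192,.004],-95)
cv2.imwrite('pics/s12z.png',cv2.resize(a[210:410,240:480],(720,600),interpolation=cv2.INTER_CUBIC))
```

```text
t 23.68 pos [0.4027 0.19   0.0951] F [-0.5488 -0.649   1.3521] w 0.997762733472314
axes(cols x y z) [[-0.08603500120290328, -0.0063766880901309775, 0.9962717081283685], [-0.9962736164804749, -0.005543037165479742, -0.08607064449565394], [0.0060712167587368415, -0.9999643056569484, -0.005876030895522993]]
go [0.4055 0.192  0.004 ] tx,ty,tz [ 0.001   0.0947 -0.0003] twist 0.18054649409651802 curyaw -94.81945350590347 j6 0.6783322509348334 tilt y [ 0.0003 -0.0005 -1.    ]
```

View pics/s12z.png

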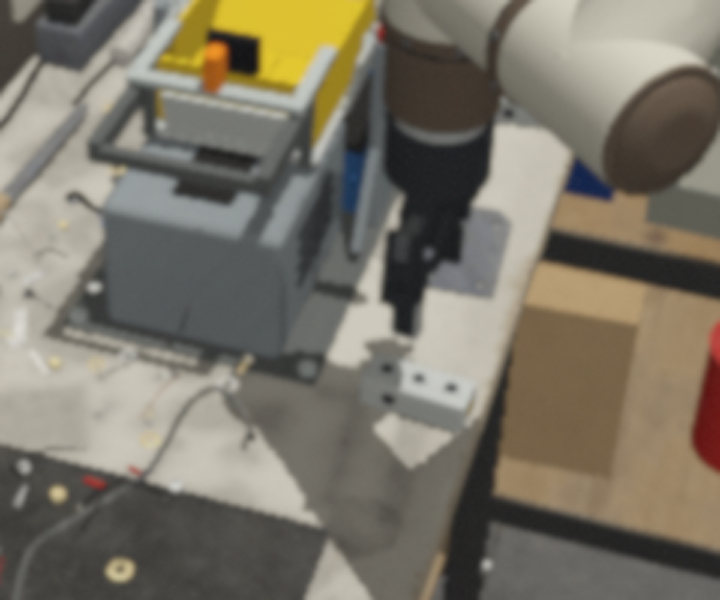

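carry_out --plan '[{"gripper": 0, "tx": 0.001, "ty": 0.03, "tz": 0, "twist": 0}, {"gripper": 0, "tx": 0.001, "ty": 0.06, "tz": 0, "twist": 0}, {"gripper": 0, "tx": 0.001, "ty": 0.085, "tz": 0, "twist": 0}, {"gripper": 0, "tx": 0.001, "ty": 0.094, "tz": 0, "twist": 0}, {"gripper": 0, "tx": 0.001, "ty": 0.094, "tz": 0, "twist": 0}, {"gripper": 1, "tx": 0.001, "ty": 0.094, "tz": 0, "twist": 0}, {"gripper": 1, "tx": 0.001, "ty": 0.094, "tz": 0, "twist": 0}, {"gripper": 1, "tx": 0.001, "ty": 0.094, "tz": 0, "twist": 0}, {"gripper": 1, "tx": 0.001, "ty": 0.094, "tz": 0, "twist": 0}, {"gripper": 1, "tx": 0.001, "ty": 0.094, "tz": 0, "twist": 0}, {"gripper": 1, "tx": 0.001, "ty": 0.094, "tz": 0, "twist": 0}]'

```text
t: 24.7
eef_pos: [0.4059, 0.1928, 0.0055]
tcp_rot: [-1.166, 1.269, -1.27]
force: [-1.8, 0.8, 7.4]
width: 0.386
```

carry_out --plan '[{"gripper": 1, "tx": 0, "ty": -0.01, "tz": 0, "twist": 0}, {"gripper": 1, "tx": 0, "ty": -0.03, "tz": 0, "twist": 0}, {"gripper": 1, "tx": 0, "ty": -0.06, "tz": 0, "twist": 0}, {"gripper": 1, "tx": 0, "ty": -0.09, "tz": 0, "twist": 0}, {"gripper": 1, "tx": 0, "ty": -0.12, "tz": 0, "twist": 0}, {"gripper": 1, "tx": 0, "ty": -0.12, "tz": 0, "twist": 0}]'

```text
t: 25.2
eef_pos: [0.4081, 0.1946, 0.13]
tcp_rot: [-1.156, 1.266, -1.267]
force: [0.2, 0.4, -2.1]
width: 0.385
```

Run:
```python
from h import *
st()
b=pic('top','t13.png');a=pic('side','s13.png')
go([.50,.19,.33],-90);go([.600,-.005,.33],-90)
cv2.imwrite('pics/s13z.png',cv2.resize(a[210:410,240:480],(720,600),interpolation=cv2.INTER_CUBIC))
```

```text
t 25.2 pos [0.4081 0.1946 0.13  ] F [ 0.2148  0.449  -2.1303] w 0.38500639257525976
axes(cols x y z) [[-0.08180219790315221, 0.009895148027186551, 0.9965994614004834], [-0.9966084863404463, 0.008157585658692623, -0.08188393462960764], [-0.008940099127989709, -0.9999177665396997, 0.009194280061024768]]
go [0.5  0.19 0.33] tx,ty,tz [-0.0061 -0.2046  0.095 ] twist -4.809221871799764 curyaw -94.80922187179978 j6 0.680099232648956 tilt y [ 0.0018  0.0026 -1.    ]
go [ 0.6   -0.005  0.33 ] tx,ty,tz [ 0.1799 -0.2049  0.211 ] twist -4.809221871799764 curyaw -94.80922187179978 j6 0.680099232648956 tilt y [ 0.0018  0.0026 -1.    ]
```

View pics/s13z.png

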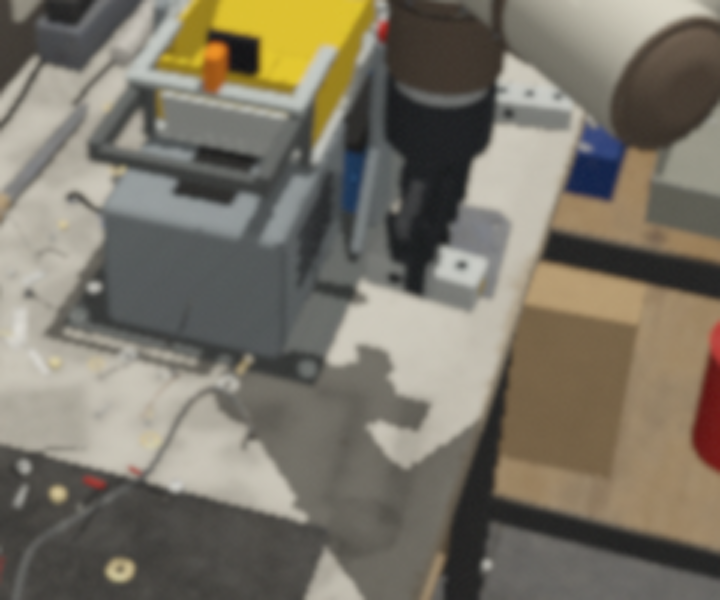

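carry_out --plan '[{"gripper": 1, "tx": 0, "ty": -0.04, "tz": 0.01, "twist": -2}, {"gripper": 1, "tx": 0, "ty": -0.08, "tz": 0.02, "twist": -4}, {"gripper": 1, "tx": 0, "ty": -0.12, "tz": 0.03, "twist": -5}, {"gripper": 1, "tx": 0, "ty": -0.16, "tz": 0.05, "twist": -5}, {"gripper": 1, "tx": 0, "ty": -0.2, "tz": 0.07, "twist": -5}, {"gripper": 1, "tx": 0.02, "ty": -0.205, "tz": 0.1, "twist": -5}, {"gripper": 1, "tx": 0.05, "ty": -0.205, "tz": 0.12, "twist": -5}, {"gripper": 1, "tx": 0.08, "ty": -0.205, "tz": 0.14, "twist": -5}, {"gripper": 1, "tx": 0.11, "ty": -0.205, "tz": 0.16, "twist": -5}, {"gripper": 1, "tx": 0.14, "ty": -0.205, "tz": 0.18, "twist": -5}, {"gripper": 1, "tx": 0.17, "ty": -0.205, "tz": 0.2, "twist": -5}, {"gripper": 1, "tx": 0.19, "ty": -0.205, "tz": 0.21, "twist": -5}]'

```text
t: 26.3
eef_pos: [0.5993, -0.0173, 0.3256]
tcp_rot: [-1.215, 1.212, -1.206]
force: [0.3, 0.3, -0.6]
width: 0.383
```

Run:
```python
from h import *
st()
b=pic('top','t14.png');a=pic('side','s14.png')
go([.600,-.016,.152],-90)
cv2.imwrite('pics/s14z.png',cv2.resize(a[130:330,240:480],(720,600),interpolation=cv2.INTER_CUBIC))
```

```text
t 26.3 pos [ 0.5993 -0.0173  0.3256] F [ 0.2954  0.2631 -0.5997] w 0.3825848445197538
axes(cols x y z) [[0.0015390620977523417, -0.005661215952812881, 0.9999827908128192], [-0.9999984499032979, -0.000863965651680676, 0.0015341950181765873], [0.0008552653742224248, -0.9999836019641961, -0.005662536874168983]]
go [ 0.6   -0.016  0.152] tx,ty,tz [-0.0018  0.1733  0.0023] twist -0.0642780802940024 curyaw -90.064278080294 j6 1.3294517947706361 tilt y [-0.0065 -0.0011 -1.    ]
```

View pics/s14z.png

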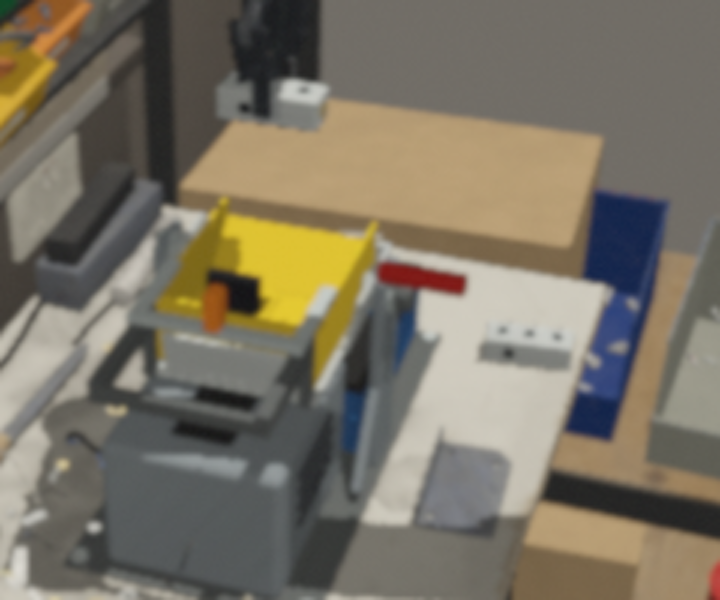

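Lower into the tub (TCP to 0.152), release with a modest opening, back out.

carry_out --plan '[{"gripper": 1, "tx": -0.001, "ty": 0.04, "tz": 0.001, "twist": 0}, {"gripper": 1, "tx": -0.001, "ty": 0.08, "tz": 0.001, "twist": 0}, {"gripper": 1, "tx": -0.001, "ty": 0.115, "tz": 0.001, "twist": 0}, {"gripper": 1, "tx": -0.001, "ty": 0.14, "tz": 0.001, "twist": 0}, {"gripper": 1, "tx": -0.001, "ty": 0.16, "tz": 0.001, "twist": 0}, {"gripper": 1, "tx": -0.001, "ty": 0.168, "tz": 0.001, "twist": 0}, {"gripper": 1, "tx": -0.001, "ty": 0.171, "tz": 0.001, "twist": 0}, {"gripper": 1, "tx": -0.001, "ty": 0.171, "tz": 0.001, "twist": 0}]'

```text
t: 27.07
eef_pos: [0.5993, -0.0133, 0.1574]
tcp_rot: [-1.213, 1.207, -1.206]
force: [0.5, -0.5, -1.7]
width: 0.387
```

carry_out --plan '[{"gripper": 0.4, "tx": 0, "ty": 0, "tz": 0, "twist": 0}, {"gripper": 0.4, "tx": 0, "ty": 0, "tz": 0, "twist": 0}, {"gripper": 0.4, "tx": 0, "ty": 0, "tz": 0, "twist": 0}, {"gripper": 0.4, "tx": 0, "ty": -0.03, "tz": 0, "twist": 0}, {"gripper": 0.4, "tx": 0, "ty": -0.07, "tz": 0, "twist": 0}, {"gripper": 0.4, "tx": 0, "ty": -0.11, "tz": 0, "twist": 0}, {"gripper": 0.4, "tx": 0, "ty": -0.15, "tz": 0, "twist": 0}, {"gripper": 0.4, "tx": 0, "ty": -0.18, "tz": 0, "twist": 0}, {"gripper": 0.4, "tx": 0, "ty": -0.18, "tz": 0, "twist": 0}]'

```text
t: 27.82
eef_pos: [0.6024, -0.0141, 0.3484]
tcp_rot: [-1.197, 1.193, -1.214]
force: [0.0, -0.3, 0.4]
width: 0.601
```

Run:
```python
from h import *
st()
b=pic('top','t15.png');a=pic('side','s15.png')
cv2.imwrite('pics/s15z.png',cv2.resize(a[130:330,240:480],(720,600),interpolation=cv2.INTER_CUBIC))
cv2.imwrite('pics/t15z.png',cv2.resize(b[160:350,170:480],(800,490),interpolation=cv2.INTER_CUBIC))
```

```text
t 27.82 pos [ 0.6024 -0.0141  0.3484] F [ 0.0145 -0.3223  0.3869] w 0.6007236663883151
axes(cols x y z) [[0.004136919099444136, 0.018060504633896357, 0.999828337302326], [-0.9999910773798233, 0.0009296044277542492, 0.004120800449933071], [-0.0008550211137290376, -0.9998364636319166, 0.01806418918518543]]
```

View pics/s15z.png

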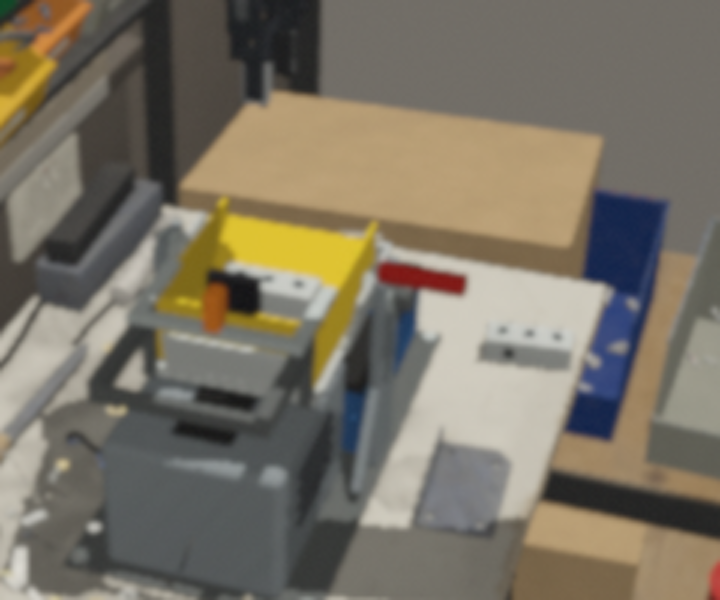

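View pics/t15z.png

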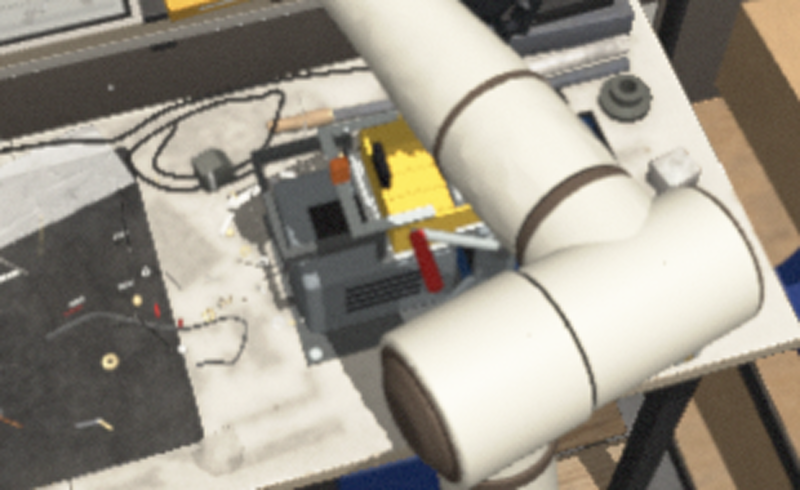

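carry_out --plan '[{"gripper": 0.2, "tx": 0.03, "ty": 0, "tz": -0.03, "twist": -3}, {"gripper": 0.2, "tx": 0.06, "ty": 0, "tz": -0.055, "twist": -6}, {"gripper": 0.1, "tx": 0.085, "ty": 0, "tz": -0.08, "twist": -6.5}, {"gripper": 0, "tx": 0.11, "ty": 0.01, "tz": -0.105, "twist": -6.5}, {"gripper": 0, "tx": 0.135, "ty": 0.03, "tz": -0.13, "twist": -6.5}, {"gripper": 0, "tx": 0.16, "ty": 0.05, "tz": -0.155, "twist": -6.5}, {"gripper": 0, "tx": 0.185, "ty": 0.08, "tz": -0.18, "twist": -6.5}, {"gripper": 0, "tx": 0.209, "ty": 0.11, "tz": -0.195, "twist": -6.5}, {"gripper": 0, "tx": 0.209, "ty": 0.15, "tz": -0.195, "twist": -6.5}, {"gripper": 0, "tx": 0.209, "ty": 0.19, "tz": -0.195, "twist": -6.5}, {"gripper": 0, "tx": 0.209, "ty": 0.23, "tz": -0.195, "twist": -6.5}, {"gripper": 0, "tx": 0.209, "ty": 0.25, "tz": -0.195, "twist": -6.5}]'

```text
t: 28.92
eef_pos: [0.4009, -0.2227, 0.0833]
tcp_rot: [-1.265, 1.132, -1.118]
force: [-0.9, 0.3, 0.2]
width: 1.005
```

Run:
```python
from h import *
st()
b=pic('top','t16.png');a=pic('side','s16.png')
go([.407,-.223,.004],-83.5)
cv2.imwrite('pics/s16z.png',cv2.resize(a[130:330,240:480],(720,600),interpolation=cv2.INTER_CUBIC))
cv2.imwrite('pics/t16z.png',cv2.resize(b[160:350,170:480],(800,490),interpolation=cv2.INTER_CUBIC))
```

```text
t 28.92 pos [ 0.4009 -0.2227  0.0833] F [-0.8519  0.3258  0.2131] w 1.005307549078759
axes(cols x y z) [[0.11469060531997477, -0.008825202504182672, 0.9933620592976651], [-0.9933948674295663, 0.002568693071906769, 0.1147172139676379], [-0.0035640448835930205, -0.9999577579161344, -0.008472305908383382]]
go [ 0.407 -0.223  0.004] tx,ty,tz [0.0013 0.08   0.0066] twist 0.14874732160626536 curyaw -83.35125267839372 j6 1.8392050006312903 tilt y [-0.0112  0.0024 -0.9999]
```

View pics/s16z.png

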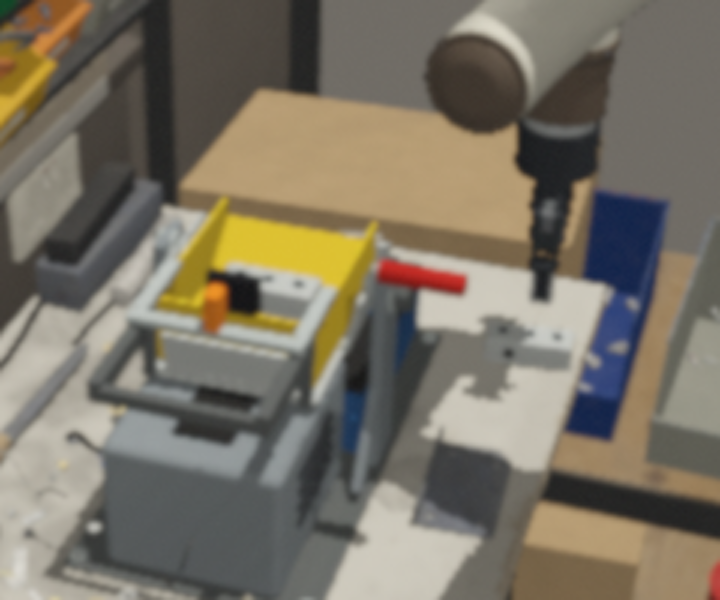

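View pics/t16z.png

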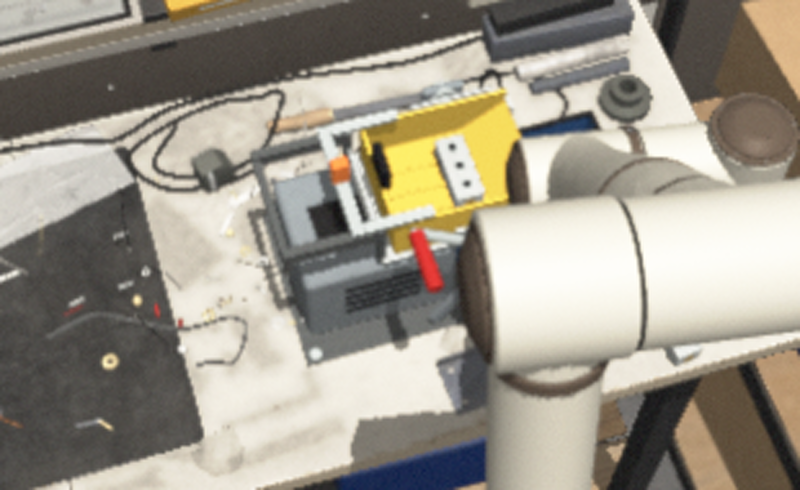

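carry_out --plan '[{"gripper": 0, "tx": 0.001, "ty": 0.03, "tz": 0.006, "twist": 0}, {"gripper": 0, "tx": 0.001, "ty": 0.06, "tz": 0.006, "twist": 0}, {"gripper": 0, "tx": 0.001, "ty": 0.075, "tz": 0.006, "twist": 0}, {"gripper": 0, "tx": 0.001, "ty": 0.08, "tz": 0.006, "twist": 0}, {"gripper": 0, "tx": 0.001, "ty": 0.08, "tz": 0.006, "twist": 0}, {"gripper": 1, "tx": 0.001, "ty": 0.08, "tz": 0.006, "twist": 0}, {"gripper": 1, "tx": 0.001, "ty": 0.08, "tz": 0.006, "twist": 0}, {"gripper": 1, "tx": 0.001, "ty": 0.08, "tz": 0.006, "twist": 0}, {"gripper": 1, "tx": 0.001, "ty": 0.08, "tz": 0.006, "twist": 0}, {"gripper": 1, "tx": 0.001, "ty": 0.08, "tz": 0.006, "twist": 0}, {"gripper": 1, "tx": 0.001, "ty": 0.08, "tz": 0.006, "twist": 0}]'

```text
t: 29.93
eef_pos: [0.4123, -0.2238, 0.0095]
tcp_rot: [-1.261, 1.12, -1.124]
force: [-0.0, 0.3, 7.0]
width: 0.381
```

carry_out --plan '[{"gripper": 1, "tx": 0, "ty": -0.01, "tz": 0, "twist": 0}, {"gripper": 1, "tx": 0, "ty": -0.03, "tz": 0, "twist": 0}, {"gripper": 1, "tx": 0, "ty": -0.06, "tz": 0, "twist": 0}, {"gripper": 1, "tx": 0, "ty": -0.09, "tz": 0, "twist": 0}, {"gripper": 1, "tx": 0, "ty": -0.12, "tz": 0, "twist": 0}, {"gripper": 1, "tx": 0, "ty": -0.12, "tz": 0, "twist": 0}]'

```text
t: 30.43
eef_pos: [0.4151, -0.2247, 0.1341]
tcp_rot: [-1.257, 1.111, -1.13]
force: [0.6, -0.2, -2.0]
width: 0.38
```

Run:
```python
from h import *
st()
b=pic('top','t17.png');a=pic('side','s17.png')
go([.50,-.21,.34],-90);go([.600,.026,.34],-90)
cv2.imwrite('pics/s17z.png',cv2.resize(a[130:330,240:480],(720,600),interpolation=cv2.INTER_CUBIC))
```

```text
t 30.43 pos [ 0.4151 -0.2247  0.1341] F [ 0.5968 -0.245  -2.0185] w 0.3803356013325299
axes(cols x y z) [[0.11835636820088835, 0.012169638375056302, 0.9928966059001891], [-0.9929591723889228, -0.003467527655330427, 0.11840632677633683], [0.004883858618029369, -0.9999199348716772, 0.011673550069247307]]
go [ 0.5  -0.21  0.34] tx,ty,tz [-0.0031 -0.2104  0.0899] twist 6.691778632972444 curyaw -83.30822136702756 j6 1.837779635184216 tilt y [ 0.0032 -0.     -1.    ]
go [0.6   0.026 0.34 ] tx,ty,tz [-0.2259 -0.21    0.2167] twist 6.691778632972444 curyaw -83.30822136702756 j6 1.837779635184216 tilt y [ 0.0032 -0.     -1.    ]
```

View pics/s17z.png

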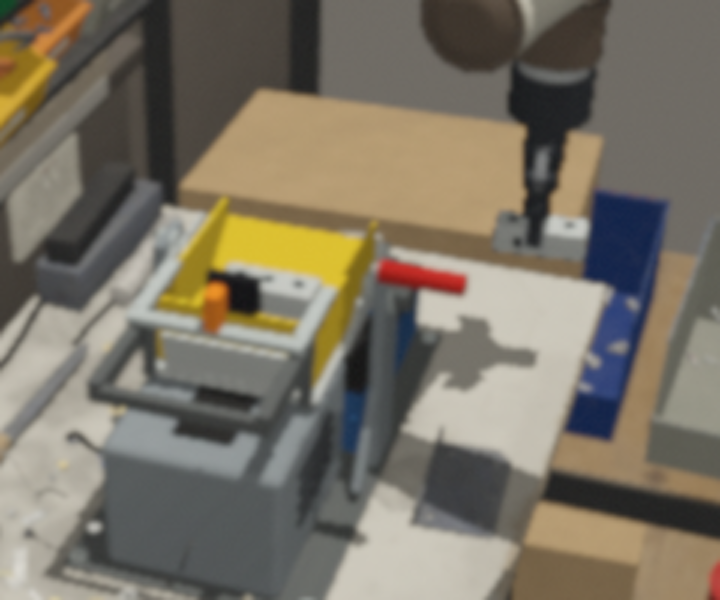

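carry_out --plan '[{"gripper": 1, "tx": 0, "ty": -0.04, "tz": 0.005, "twist": 2}, {"gripper": 1, "tx": -0.005, "ty": -0.08, "tz": 0.01, "twist": 4}, {"gripper": 1, "tx": -0.01, "ty": -0.12, "tz": 0.03, "twist": 6.5}, {"gripper": 1, "tx": -0.02, "ty": -0.16, "tz": 0.05, "twist": 6.5}, {"gripper": 1, "tx": -0.035, "ty": -0.2, "tz": 0.07, "twist": 6.5}, {"gripper": 1, "tx": -0.06, "ty": -0.21, "tz": 0.1, "twist": 6.5}, {"gripper": 1, "tx": -0.085, "ty": -0.21, "tz": 0.13, "twist": 6.5}, {"gripper": 1, "tx": -0.11, "ty": -0.21, "tz": 0.155, "twist": 6.5}, {"gripper": 1, "tx": -0.14, "ty": -0.21, "tz": 0.18, "twist": 6.5}, {"gripper": 1, "tx": -0.17, "ty": -0.21, "tz": 0.2, "twist": 6.5}, {"gripper": 1, "tx": -0.2, "ty": -0.21, "tz": 0.214, "twist": 6.5}, {"gripper": 1, "tx": -0.226, "ty": -0.21, "tz": 0.214, "twist": 6.5}]'

```text
t: 31.53
eef_pos: [0.5988, 0.0284, 0.3338]
tcp_rot: [-1.216, 1.21, -1.204]
force: [0.3, -0.3, -2.2]
width: 0.386
```

Run:
```python
from h import *
pic('side','s18.png'); st()
go([.597,.027,.173],-90)
```

```text
t 31.58 pos [0.5975 0.0317 0.334 ] F [-1.168   0.8919 -2.7208] w 0.3839146987810253
axes(cols x y z) [[0.00774874108391696, -0.006219880685252255, 0.9999506338294284], [-0.9999692032774454, 0.0011966081033291387, 0.007756328107933752], [-0.0012447924667564614, -0.9999799404054603, -0.006210416926940854]]
go [0.597 0.027 0.173] tx,ty,tz [0.0049 0.161  0.0005] twist 0.4439749476291013 curyaw -89.55602505237091 j6 1.257279074907865 tilt y [-0.0062  0.0012 -1.    ]
```

carry_out --plan '[{"gripper": 1, "tx": 0.003, "ty": 0.04, "tz": 0, "twist": 0}, {"gripper": 1, "tx": 0.003, "ty": 0.08, "tz": 0, "twist": 0}, {"gripper": 1, "tx": 0.003, "ty": 0.115, "tz": 0, "twist": 0}, {"gripper": 1, "tx": 0.003, "ty": 0.14, "tz": 0, "twist": 0}, {"gripper": 1, "tx": 0.003, "ty": 0.155, "tz": 0, "twist": 0}, {"gripper": 1, "tx": 0.003, "ty": 0.16, "tz": 0, "twist": 0}, {"gripper": 1, "tx": 0.003, "ty": 0.16, "tz": 0, "twist": 0}]'

```text
t: 32.17
eef_pos: [0.5959, 0.0221, 0.1751]
tcp_rot: [-1.216, 1.211, -1.205]
force: [0.7, 1.1, -1.3]
width: 0.382
```

Run:
```python
from h import *
a=pic('side','s18.png'); st()
cv2.imwrite('pics/s18z.png',cv2.resize(a[130:330,240:480],(720,600),interpolation=cv2.INTER_CUBIC))
```

```text
t 32.22 pos [0.5972 0.0225 0.1771] F [ 0.2262  0.5165 -2.4083] w 0.3814537505346132
axes(cols x y z) [[0.0035730336611960734, -0.002195799243509433, 0.9999912059094009], [-0.9999934186228115, -0.0006372459557252297, 0.0035716422908723122], [0.0006293977422862085, -0.999997386188221, -0.0021980616933767183]]
```

View pics/s18z.png

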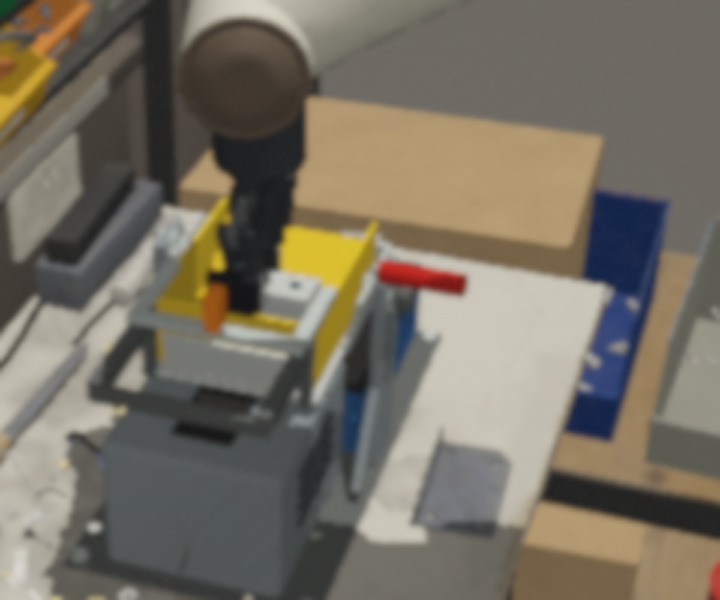

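carry_out --plan '[{"gripper": 1, "tx": -0.005, "ty": 0.003, "tz": 0, "twist": 0}, {"gripper": 1, "tx": -0.005, "ty": 0.005, "tz": 0, "twist": 0}, {"gripper": 1, "tx": -0.005, "ty": 0.005, "tz": 0, "twist": 0}, {"gripper": 0.4, "tx": -0.005, "ty": 0.005, "tz": 0, "twist": 0}, {"gripper": 0.4, "tx": -0.005, "ty": 0.005, "tz": 0, "twist": 0}, {"gripper": 0.4, "tx": -0.005, "ty": 0.005, "tz": 0, "twist": 0}, {"gripper": 0.4, "tx": -0.005, "ty": -0.03, "tz": 0, "twist": 0}, {"gripper": 0.4, "tx": -0.005, "ty": -0.07, "tz": 0, "twist": 0}, {"gripper": 0.4, "tx": -0.005, "ty": -0.11, "tz": 0, "twist": 0}, {"gripper": 0.4, "tx": -0.005, "ty": -0.15, "tz": 0, "twist": 0}, {"gripper": 0.4, "tx": -0.005, "ty": -0.16, "tz": 0, "twist": 0}]'

```text
t: 33.13
eef_pos: [0.6, 0.0283, 0.3469]
tcp_rot: [-1.199, 1.196, -1.211]
force: [0.5, -0.3, 1.0]
width: 0.601
```

Run:
```python
from h import *
a=pic('side','s19.png'); s=st(); print(s['joint_pos'])
cv2.imwrite('pics/s19z.png',cv2.resize(a[130:330,240:480],(720,600),interpolation=cv2.INTER_CUBIC))
for i in range(3):
  pic('side','s19.png'); lm('side',['lever_grip','pivot','gate_knob'])
go([.45,.075,.34],180)
go([.45,.075,.34],0)
```

```text
t 33.18 pos [0.5999 0.0285 0.3461] F [ 0.7421 -0.0812  1.6302] w 0.6001654953881156
axes(cols x y z) [[0.004807827716101498, 0.014119742799734825, 0.9998887526399729], [-0.9999836684008228, 0.0031575526261020115, 0.004763695314156824], [-0.003089939204096004, -0.9998953258840058, 0.014134693170785695]]
[ 0.3176  0.2815  0.1394  0.0014 -1.4143  1.2578]
side lever_grip [(0.75, [0.4513, 0.077, 0.2557]), (0.7, [0.4505, -0.0275, 0.177])]
side pivot [(0.58, [0.45, -0.03, 0.176])]
side gate_knob [(0.57, [0.5964, 0.1213, 0.23])]
side lever_grip [(0.58, [0.4492, 0.075, 0.2548]), (0.19, [0.6, -0.1148, 0.0212])]
side pivot [(0.62, [0.4515, -0.0277, 0.1743])]
side gate_knob [(0.89, [0.5945, 0.1209, 0.2274])]
side lever_grip [(0.58, [0.4498, 0.0749, 0.253])]
side pivot [(0.65, [0.4506, -0.0287, 0.1752])]
side gate_knob [(0.95, [0.5968, 0.1214, 0.2307]), (0.35, [0.5953, 0.081, 0.2191])]
go [0.45  0.075 0.34 ] tx,ty,tz [-0.0478 -0.0022 -0.1474] twist 90.21823535482969 curyaw -89.78176464517031 j6 1.2577404121446858 tilt y [-0.0008 -0.0002 -1.    ]
go [0.45  0.075 0.34 ] tx,ty,tz [-0.0478 -0.0022 -0.1474] twist -89.78176464517031 curyaw -89.78176464517031 j6 1.2577404121446858 tilt y [-0.0008 -0.0002 -1.    ]
```

View pics/s19z.png

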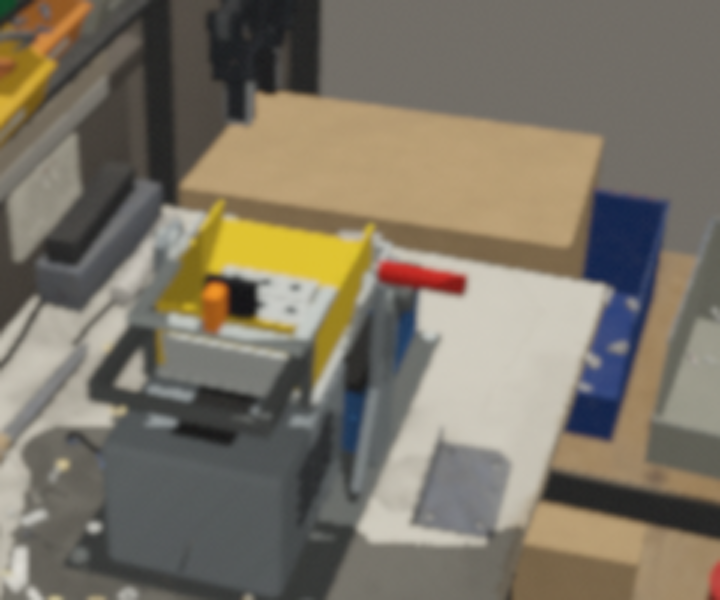

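carry_out --plan '[{"gripper": 0.4, "tx": -0.012, "ty": 0, "tz": -0.03, "twist": 0}, {"gripper": 0.4, "tx": -0.024, "ty": 0, "tz": -0.065, "twist": 0}, {"gripper": 0.4, "tx": -0.036, "ty": 0, "tz": -0.1, "twist": 0}, {"gripper": 0.4, "tx": -0.047, "ty": 0, "tz": -0.135, "twist": 0}, {"gripper": 0.4, "tx": -0.047, "ty": 0, "tz": -0.151, "twist": 0}, {"gripper": 0.4, "tx": -0.047, "ty": 0.02, "tz": -0.151, "twist": 0}, {"gripper": 0.4, "tx": -0.047, "ty": 0.03, "tz": -0.151, "twist": 0}, {"gripper": 0.4, "tx": -0.047, "ty": 0.03, "tz": -0.151, "twist": 0}]'

```text
t: 34.45
eef_pos: [0.445, 0.0738, 0.3059]
tcp_rot: [-1.215, 1.209, -1.205]
force: [-0.2, -0.7, -0.3]
width: 0.598
```

Run:
```python
from h import *
a=pic('side','s20.png');b=pic('top','t20.png'); s=st(); print(s['joint_pos'])
go([.448,.075,.235],-90)
cv2.imwrite('pics/s20z.png',cv2.resize(a[130:330,240:480],(720,600),interpolation=cv2.INTER_CUBIC))
cv2.imwrite('pics/t20z.png',cv2.resize(b[160:350,170:480],(800,490),interpolation=cv2.INTER_CUBIC))
```

```text
t 34.55 pos [0.4468 0.074  0.308 ] F [ 0.4261 -0.2659 -0.1259] w 0.6020858508925024
axes(cols x y z) [[0.0034526710107870007, -0.000878962686083451, 0.9999936532236029], [-0.999993473111626, -0.0010673701026506777, 0.003451732204468705], [0.0010643293844812551, -0.9999990440723732, -0.0008826422270033496]]
[ 0.5252  0.0347 -0.2527  0.0005 -1.2847  1.0489]
go [0.448 0.075 0.235] tx,ty,tz [-0.001   0.073   0.0012] twist 0.19782398205524032 curyaw -89.80217601794475 j6 1.0489433175795677 tilt y [-0.0009 -0.0011 -1.    ]
```

View pics/s20z.png

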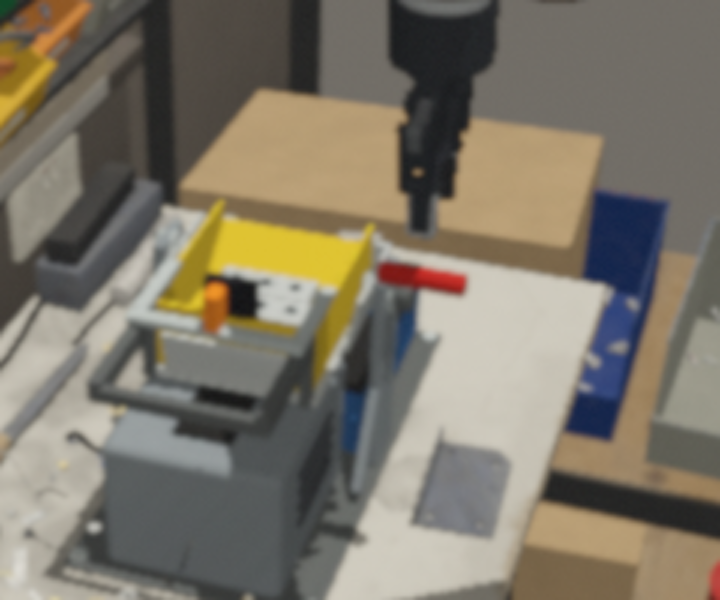

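View pics/t20z.png

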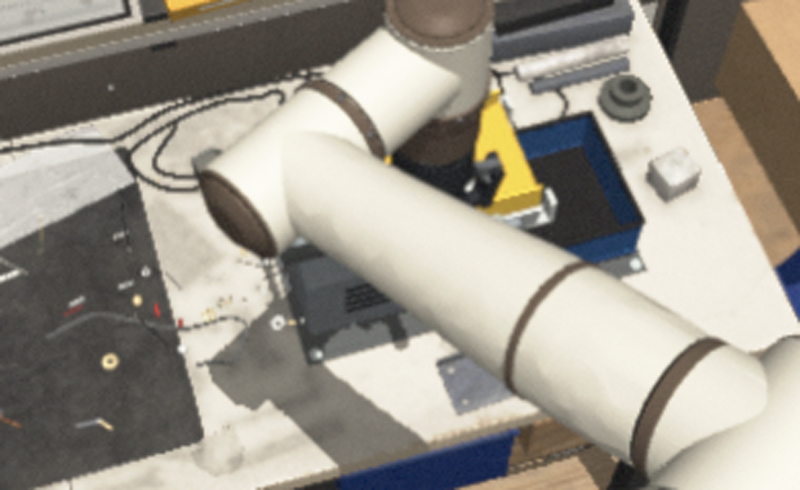

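carry_out --plan '[{"gripper": 0.4, "tx": -0.001, "ty": 0.025, "tz": 0.001, "twist": 0}, {"gripper": 0.4, "tx": -0.001, "ty": 0.05, "tz": 0.001, "twist": 0}, {"gripper": 0.4, "tx": -0.001, "ty": 0.068, "tz": 0.001, "twist": 0}, {"gripper": 0.5, "tx": -0.001, "ty": 0.072, "tz": 0.001, "twist": 0}, {"gripper": 0.7, "tx": -0.001, "ty": 0.072, "tz": 0.001, "twist": 0}, {"gripper": 0.7, "tx": -0.001, "ty": 0.072, "tz": 0.001, "twist": 0}, {"gripper": 0.7, "tx": -0.001, "ty": 0.072, "tz": 0.001, "twist": 0}]'

```text
t: 35.13
eef_pos: [0.4486, 0.0755, 0.2378]
tcp_rot: [-1.208, 1.205, -1.207]
force: [1.2, -0.2, 0.0]
width: 0.304
```

Run:
```python
from h import *
a=pic('side','s21.png'); s=st()
cv2.imwrite('pics/s21z.png',cv2.resize(a[180:280,300:420],(720,600),interpolation=cv2.INTER_CUBIC))
M=R.from_rotvec(s['tcp_rot']).as_matrix()
P=np.array([.45,-.027,.175]); 
for c in np.arange(0,1.85,.15):
    g=P+[-.002,.13*np.sin(.9-c),.13*np.cos(.9-c)-.021]; d=M.T@(g-np.array(s['eef_pos'])); print(round(c,2),d.round(4))
```

```text
t 35.18 pos [0.4485 0.0756 0.2377] F [-0.6779 -0.223   0.3955] w 0.2956077984814233
axes(cols x y z) [[0.0038030768050277275, 0.0028720668638440583, 0.9999886438548911], [-0.9999921668982474, 0.0011076252921393137, 0.003799908993558976], [-0.001096699121079736, -0.9999952621878472, 0.002876256750709294]]
0.0 [ 0.0007  0.0029 -0.0005]
0.15 [ 0.0139 -0.0114 -0.0005]
0.3 [ 0.0291 -0.0236 -0.0005]
0.45 [ 0.046  -0.0334 -0.0005]
0.6 [ 0.0641 -0.0406 -0.0006]
0.75 [ 0.0831 -0.0449 -0.0006]
0.9 [ 0.1025 -0.0464 -0.0007]
1.05 [ 0.1219 -0.045  -0.0008]
1.2 [ 0.1409 -0.0406 -0.0009]
1.35 [ 0.1591 -0.0335 -0.001 ]
1.5 [ 0.1759 -0.0238 -0.0011]
1.65 [ 0.1912 -0.0116 -0.0012]
1.8 [ 0.2044  0.0027 -0.0012]
```

View pics/s21z.png

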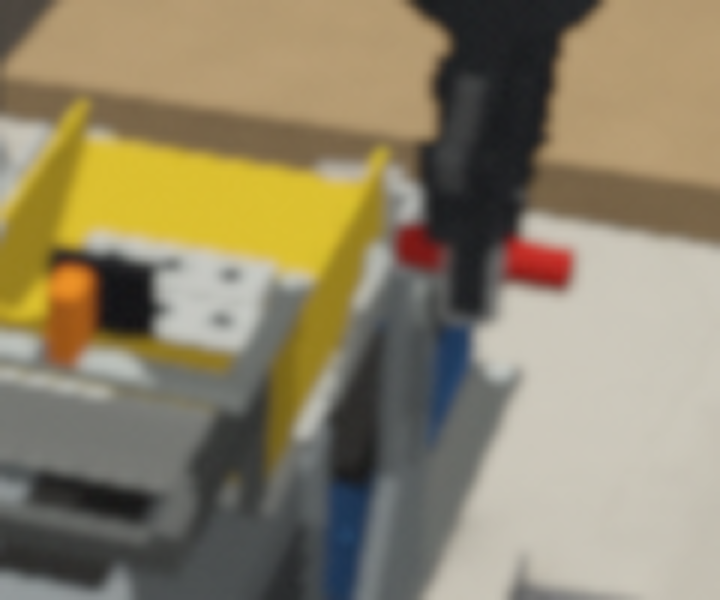

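carry_out --plan '[{"gripper": 0.7, "tx": 0.007, "ty": -0.004, "tz": 0, "twist": 0}, {"gripper": 0.7, "tx": 0.014, "ty": -0.011, "tz": 0, "twist": 0}, {"gripper": 0.7, "tx": 0.022, "ty": -0.018, "tz": 0, "twist": 0}, {"gripper": 0.7, "tx": 0.03, "ty": -0.024, "tz": 0, "twist": 0}, {"gripper": 0.7, "tx": 0.038, "ty": -0.029, "tz": 0, "twist": 0}, {"gripper": 0.7, "tx": 0.046, "ty": -0.033, "tz": 0, "twist": 0}, {"gripper": 0.7, "tx": 0.055, "ty": -0.037, "tz": 0, "twist": 0}, {"gripper": 0.7, "tx": 0.064, "ty": -0.041, "tz": 0, "twist": 0}, {"gripper": 0.7, "tx": 0.064, "ty": -0.041, "tz": 0, "twist": 0}]'

```text
t: 35.93
eef_pos: [0.4512, 0.0141, 0.2825]
tcp_rot: [-1.195, 1.199, -1.205]
force: [0.1, 11.1, 7.2]
width: 0.301
```

Run:
```python
from h import *
a=pic('side','s22.png'); s=st()
cv2.imwrite('pics/s22z.png',cv2.resize(a[150:310,260:460],(720,576),interpolation=cv2.INTER_CUBIC))
```

```text
t 35.98 pos [0.4511 0.0141 0.2818] F [ 1.1352 11.2508  5.8988] w 0.2978618772021518
axes(cols x y z) [[0.005073548005477491, 0.013222382356928353, 0.9998997088285623], [-0.9999522846417106, 0.008414367513435578, 0.004962545634277227], [-0.00834790695082066, -0.9998771759692069, 0.01326444214373193]]
```

View pics/s22z.png

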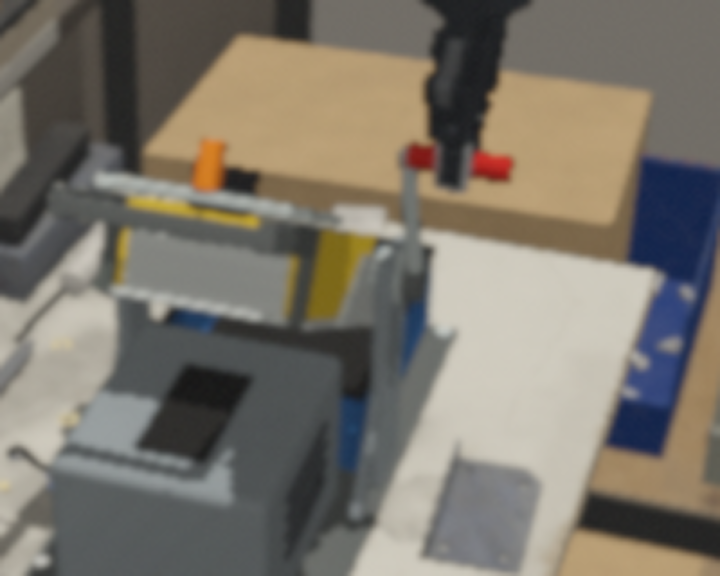

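carry_out --plan '[{"gripper": 0.7, "tx": 0.01, "ty": -0.002, "tz": 0, "twist": 0}, {"gripper": 0.7, "tx": 0.021, "ty": -0.004, "tz": 0, "twist": 0}, {"gripper": 0.7, "tx": 0.032, "ty": -0.005, "tz": 0, "twist": 0}, {"gripper": 0.7, "tx": 0.043, "ty": -0.005, "tz": 0, "twist": 0}, {"gripper": 0.7, "tx": 0.054, "ty": -0.004, "tz": 0, "twist": 0}, {"gripper": 0.7, "tx": 0.066, "ty": -0.002, "tz": 0, "twist": 0}, {"gripper": 0.7, "tx": 0.077, "ty": 0, "tz": 0, "twist": 0}, {"gripper": 0.7, "tx": 0.088, "ty": 0.004, "tz": 0, "twist": 0}, {"gripper": 0.7, "tx": 0.099, "ty": 0.009, "tz": 0, "twist": 0}, {"gripper": 0.7, "tx": 0.109, "ty": 0.014, "tz": 0, "twist": 0}, {"gripper": 0.7, "tx": 0.118, "ty": 0.021, "tz": 0, "twist": 0}, {"gripper": 0.7, "tx": 0.127, "ty": 0.029, "tz": 0, "twist": 0}]'

```text
t: 36.98
eef_pos: [0.4499, -0.1154, 0.2504]
tcp_rot: [-1.205, 1.202, -1.208]
force: [-0.3, 7.7, 4.3]
width: 0.302
```

Run:
```python
from h import *
a=pic('side','s23.png'); s=st()
cv2.imwrite('pics/s23z.png',cv2.resize(a[150:310,260:460],(720,576),interpolation=cv2.INTER_CUBIC))
```

```text
t 37.03 pos [ 0.4485 -0.1165  0.2483] F [ 0.1181  0.186  -0.6756] w 0.29959197398426124
axes(cols x y z) [[0.0031647541021063708, 0.0019345646429579921, 0.9999931208718965], [-0.9999941220372224, 0.0013253015076303276, 0.0031621933714949257], [-0.0013191749232207561, -0.9999972505139982, 0.0019387475250418063]]
```

View pics/s23z.png

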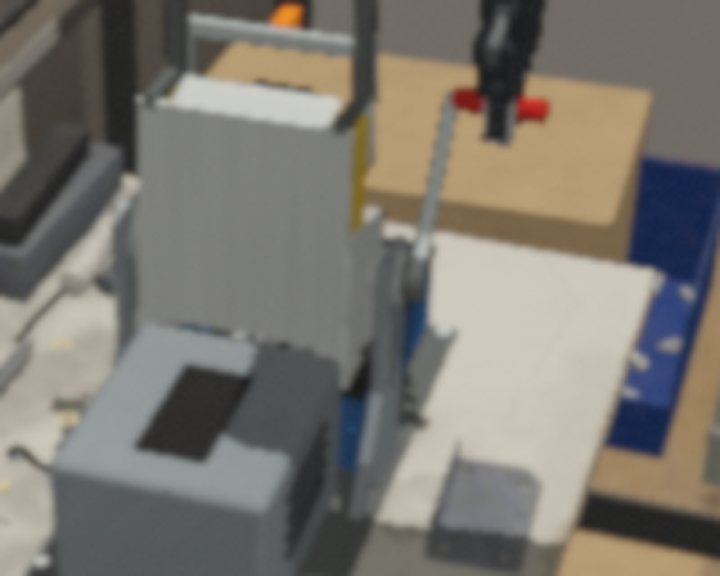

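Finish to the end stop, then hold for a moment.

carry_out --plan '[{"gripper": 0.7, "tx": 0.007, "ty": 0.006, "tz": 0, "twist": 0}, {"gripper": 0.7, "tx": 0.013, "ty": 0.013, "tz": 0, "twist": 0}, {"gripper": 0.7, "tx": 0.018, "ty": 0.018, "tz": 0, "twist": 0}, {"gripper": 0.7, "tx": 0.023, "ty": 0.021, "tz": 0, "twist": 0}, {"gripper": 0.7, "tx": 0.023, "ty": 0.021, "tz": 0, "twist": 0}, {"gripper": 0.7, "tx": 0.023, "ty": 0.021, "tz": 0, "twist": 0}, {"gripper": 0.7, "tx": 0.023, "ty": 0.021, "tz": 0, "twist": 0}, {"gripper": 0.7, "tx": 0.023, "ty": 0.021, "tz": 0, "twist": 0}]'

```text
t: 37.7
eef_pos: [0.4493, -0.1334, 0.2301]
tcp_rot: [-1.201, 1.206, -1.201]
force: [-5.2, 28.0, 14.0]
width: 0.306
```

Run:
```python
from h import *
a=pic('side','s24.png');b=pic('top','t24.png'); s=st()
for i in range(2):
  a=pic('side','s24.png'); lm('side',['lever_grip'])
cv2.imwrite('pics/s24z.png',cv2.resize(a[150:310,260:460],(720,576),interpolation=cv2.INTER_CUBIC))
cv2.imwrite('pics/t24z.png',cv2.resize(b[160:350,170:480],(800,490),interpolation=cv2.INTER_CUBIC))
```

```text
t 37.8 pos [ 0.4492 -0.1334  0.2301] F [-5.1925 28.2611 14.8104] w 0.3026318650888312
axes(cols x y z) [[0.005555504209275086, 0.00542892243968629, 0.9999698311319817], [-0.9999406948862993, 0.00939729385510818, 0.005504323619196727], [-0.009367127803378561, -0.9999411071004851, 0.0054808071823916615]]
side lever_grip [(0.85, [0.4519, -0.1307, 0.2559]), (0.74, [0.4494, -0.0287, 0.1739]), (0.33, [0.6019, 0.0034, 0.2028])]
side lever_grip [(0.77, [0.4539, -0.128, 0.2613])]
```

View pics/s24z.png

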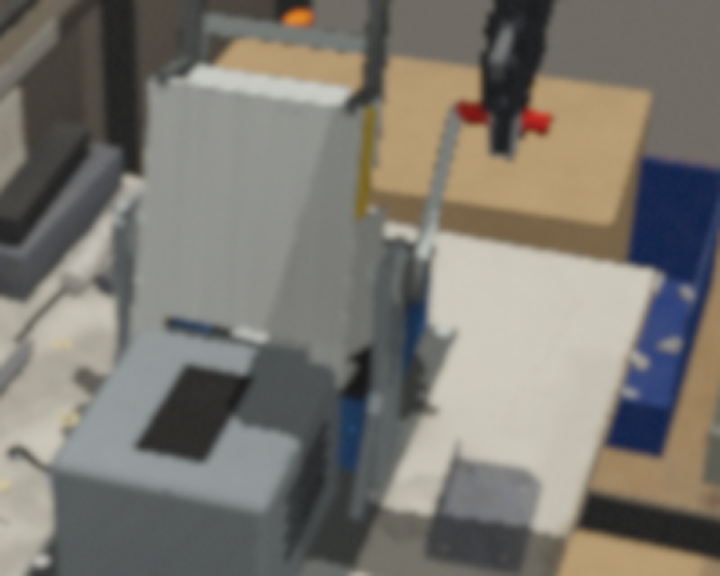

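View pics/t24z.png

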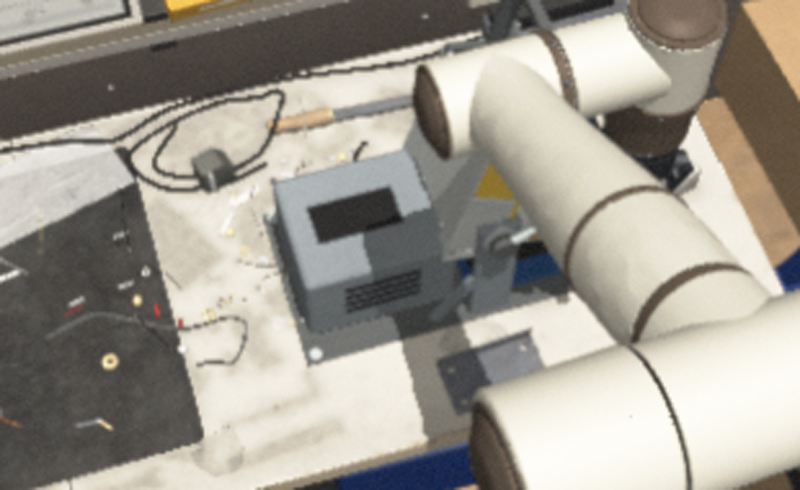

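carry_out --plan '[{"gripper": 0.7, "tx": -0.005, "ty": -0.003, "tz": 0, "twist": 0}, {"gripper": 0.7, "tx": -0.005, "ty": -0.003, "tz": 0, "twist": 0}, {"gripper": 0.7, "tx": -0.005, "ty": -0.003, "tz": 0, "twist": 0}, {"gripper": 0.7, "tx": -0.005, "ty": -0.003, "tz": 0, "twist": 0}, {"gripper": 0.7, "tx": -0.015, "ty": -0.013, "tz": 0, "twist": 0}, {"gripper": 0.7, "tx": -0.024, "ty": -0.021, "tz": 0, "twist": 0}, {"gripper": 0.7, "tx": -0.032, "ty": -0.027, "tz": 0, "twist": 0}, {"gripper": 0.7, "tx": -0.039, "ty": -0.033, "tz": 0, "twist": 0}, {"gripper": 0.7, "tx": -0.048, "ty": -0.038, "tz": 0, "twist": 0}, {"gripper": 0.7, "tx": -0.056, "ty": -0.043, "tz": 0, "twist": 0}, {"gripper": 0.7, "tx": -0.065, "ty": -0.047, "tz": 0, "twist": 0}, {"gripper": 0.7, "tx": -0.074, "ty": -0.05, "tz": 0, "twist": 0}]'

```text
t: 39.0
eef_pos: [0.4482, -0.0668, 0.28]
tcp_rot: [-1.213, 1.203, -1.212]
force: [0.0, -4.9, 3.3]
width: 0.297
```

Run:
```python
from h import *
a=pic('side','s25.png');b=pic('top','t25.png'); s=st()
cv2.imwrite('pics/s25z.png',cv2.resize(a[150:310,260:460],(720,576),interpolation=cv2.INTER_CUBIC))
cv2.imwrite('pics/t25z.png',cv2.resize(b[160:350,170:480],(800,490),interpolation=cv2.INTER_CUBIC))
```

```text
t 39.1 pos [ 0.4483 -0.065   0.2789] F [ 0.2315 -2.6895  0.5324] w 0.2979811425631201
axes(cols x y z) [[0.004453290428185291, 0.0026280912997686534, 0.9999866305808705], [-0.9999892464108193, -0.0012826256944399872, 0.004456672979887], [0.0012943210899638014, -0.999995723994582, 0.0026223511336264382]]
```

View pics/s25z.png

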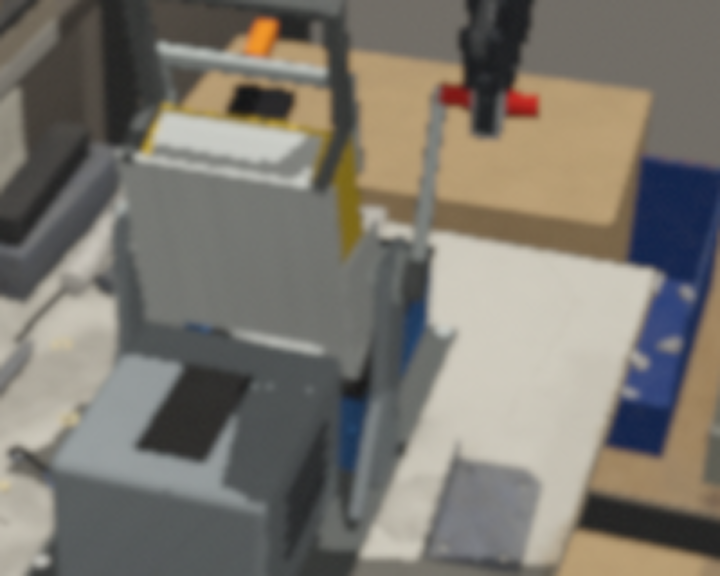

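View pics/t25z.png

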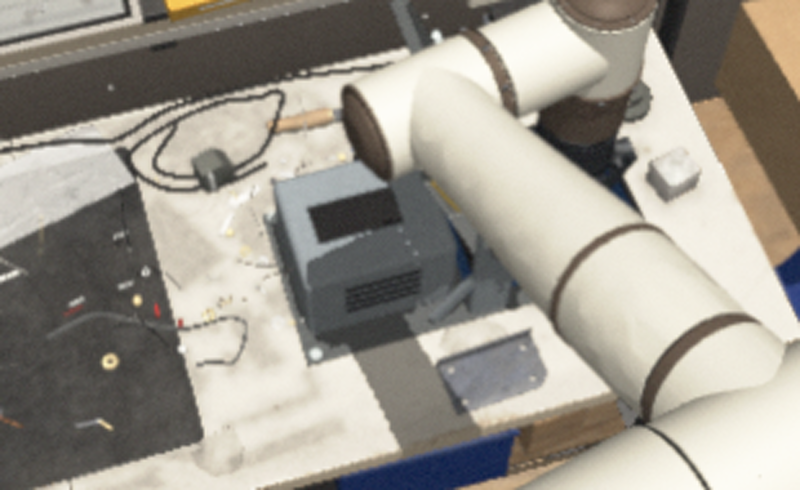

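carry_out --plan '[{"gripper": 0.7, "tx": -0.01, "ty": -0.002, "tz": 0, "twist": 0}, {"gripper": 0.7, "tx": -0.019, "ty": -0.004, "tz": 0, "twist": 0}, {"gripper": 0.7, "tx": -0.029, "ty": -0.006, "tz": 0, "twist": 0}, {"gripper": 0.7, "tx": -0.039, "ty": -0.006, "tz": 0, "twist": 0}, {"gripper": 0.7, "tx": -0.049, "ty": -0.005, "tz": 0, "twist": 0}, {"gripper": 0.7, "tx": -0.058, "ty": -0.004, "tz": 0, "twist": 0}, {"gripper": 0.7, "tx": -0.067, "ty": -0.002, "tz": 0, "twist": 0}, {"gripper": 0.7, "tx": -0.076, "ty": 0, "tz": 0, "twist": 0}, {"gripper": 0.7, "tx": -0.085, "ty": 0.003, "tz": 0, "twist": 0}, {"gripper": 0.7, "tx": -0.094, "ty": 0.007, "tz": 0, "twist": 0}, {"gripper": 0.7, "tx": -0.103, "ty": 0.012, "tz": 0, "twist": 0}, {"gripper": 0.7, "tx": -0.111, "ty": 0.017, "tz": 0, "twist": 0}]'

```text
t: 40.1
eef_pos: [0.4473, 0.0473, 0.2595]
tcp_rot: [-1.211, 1.207, -1.206]
force: [-0.1, -1.7, 0.4]
width: 0.299
```

carry_out --plan '[{"gripper": 0.7, "tx": -0.008, "ty": 0.006, "tz": 0, "twist": 0}, {"gripper": 0.7, "tx": -0.015, "ty": 0.012, "tz": 0, "twist": 0}, {"gripper": 0.7, "tx": -0.022, "ty": 0.019, "tz": 0, "twist": 0}, {"gripper": 0.7, "tx": -0.029, "ty": 0.026, "tz": 0, "twist": 0}, {"gripper": 0.7, "tx": -0.035, "ty": 0.028, "tz": 0, "twist": 0}, {"gripper": 0.7, "tx": -0.037, "ty": 0.028, "tz": 0, "twist": 0}, {"gripper": 0.7, "tx": -0.037, "ty": 0.028, "tz": 0, "twist": 0}]'

```text
t: 40.68
eef_pos: [0.4464, 0.0787, 0.231]
tcp_rot: [-1.223, 1.204, -1.212]
force: [6.1, -19.3, -3.3]
width: 0.297
```

Run:
```python
from h import *
b=pic('top','t26.png'); s=st()
for i in range(2):
  a=pic('side','s26.png'); lm('side',['lever_grip','hopper_base','seat','gate_knob'])
cv2.imwrite('pics/s26z.png',cv2.resize(a[150:310,260:460],(720,576),interpolation=cv2.INTER_CUBIC))
```

```text
t 40.73 pos [0.4464 0.0787 0.231 ] F [  6.0561 -18.3693  -2.9635] w 0.3004165195035278
axes(cols x y z) [[0.003894034897828025, -0.004363089436393741, 0.9999828998251842], [-0.9999361480500593, -0.010625282136549313, 0.0038474929926607393], [0.010608313486334509, -0.9999340312391055, -0.004404186064064425]]
side lever_grip [(0.68, [0.6029, -0.0085, 0.1374]), (0.6, [0.453, 0.0738, 0.2555])]
side hopper_base [(0.75, [0.6051, -0.0069, 0.1389])]
side seat []
side gate_knob []
side lever_grip [(0.69, [0.4518, 0.0794, 0.2557])]
side hopper_base [(0.57, [0.6017, -0.0047, 0.1378])]
side seat []
side gate_knob [(0.69, [0.5967, -0.1817, 0.0316]), (0.68, [0.5965, 0.1243, 0.229])]
```

View pics/s26z.png

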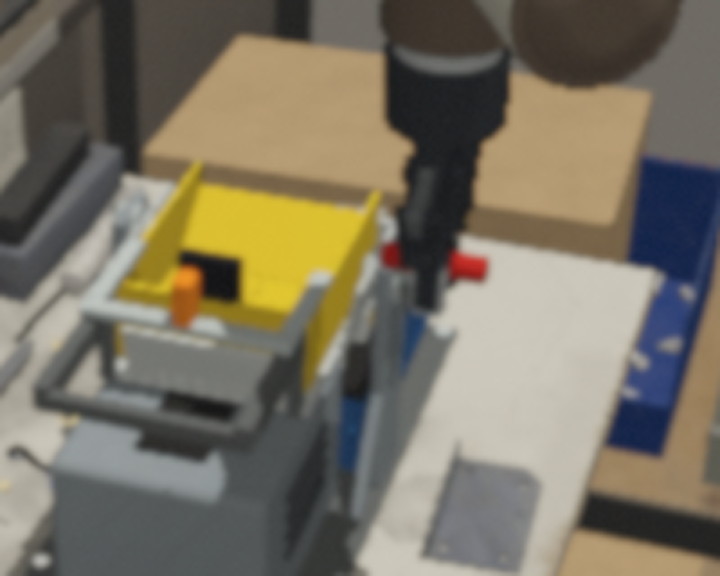

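carry_out --plan '[{"gripper": 0.7, "tx": 0.005, "ty": 0, "tz": 0, "twist": 0}, {"gripper": 0.4, "tx": 0.005, "ty": 0, "tz": 0, "twist": 0}, {"gripper": 0.4, "tx": 0.005, "ty": 0, "tz": 0, "twist": 0}, {"gripper": 0.4, "tx": 0.005, "ty": -0.03, "tz": 0, "twist": 0}, {"gripper": 0.4, "tx": 0.005, "ty": -0.07, "tz": 0, "twist": 0}, {"gripper": 0.4, "tx": 0.005, "ty": -0.1, "tz": 0, "twist": 0}, {"gripper": 0.4, "tx": -0.035, "ty": -0.1, "tz": 0.01, "twist": 0}, {"gripper": 0.4, "tx": -0.075, "ty": -0.1, "tz": 0.02, "twist": 0}, {"gripper": 0.4, "tx": -0.115, "ty": -0.1, "tz": 0.04, "twist": 0}, {"gripper": 0.4, "tx": -0.155, "ty": -0.1, "tz": 0.06, "twist": 0}, {"gripper": 0.4, "tx": -0.195, "ty": -0.1, "tz": 0.07, "twist": 0}, {"gripper": 0.4, "tx": -0.235, "ty": -0.1, "tz": 0.08, "twist": 0}]'

```text
t: 42.23
eef_pos: [0.5255, 0.3166, 0.3319]
tcp_rot: [-1.21, 1.207, -1.205]
force: [1.3, -0.6, 1.0]
width: 0.595
```

Run:
```python
from h import *
b=pic('top','t27.png'); s=st()
for i in range(2):
  a=pic('side','s27.png'); b=pic('top','t27.png')
  for c in('side','top'):lm(c,['lever_grip','hopper_base','gate_knob','block_0_mid','cast_foot_mid','file_mid','angle_plate_mid'])
cv2.imwrite('pics/s27z.png',cv2.resize(a[130:340,230:480],(714,600),interpolation=cv2.INTER_CUBIC))
cv2.imwrite('pics/t27z.png',cv2.resize(b[160:350,170:480],(800,490),interpolation=cv2.INTER_CUBIC))
```

```text
t 42.28 pos [0.527  0.3231 0.3293] F [3.9982 3.5209 0.635 ] w 0.6070192529099392
axes(cols x y z) [[0.008327730671349981, 0.00038742631296734276, 0.9999652487975357], [-0.9999633530685585, 0.0019885966091539586, 0.00832694442225429], [-0.001985301425654784, -0.9999979476900831, 0.00040397261195684875]]
side lever_grip [(0.9, [0.4509, 0.0741, 0.2557])]
side hopper_base [(0.66, [0.5999, -0.007, 0.1407])]
side gate_knob [(0.52, [0.5959, 0.1227, 0.2283]), (0.51, [0.6007, -0.1138, 0.0225])]
side block_0_mid []
side cast_foot_mid [(0.84, [0.7713, 0.2441, 0.0265])]
side file_mid [(0.6, [0.8171, 0.0391, 0.0136])]
side angle_plate_mid [(0.7, [0.4131, -0.007, 0.01])]
top lever_grip [(0.96, [0.4466, 0.0752, 0.257])]
top hopper_base [(0.96, [0.6019, -0.0058, 0.1387])]
top gate_knob [(0.89, [0.5897, 0.1279, 0.2241])]
top block_0_mid [(0.16, [0.8187, 0.0425, 0.013])]
top cast_foot_mid [(0.52, [0.7652, 0.249, 0.0251]), (0.17, [0.5998, -0.1099, 0.0199])]
top file_mid [(0.7, [0.819, 0.0395, 0.0104]), (0.42, [0.6041, -0.1089, 0.0334])]
top angle_plate_mid []
side lever_grip [(0.67, [0.4522, 0.0765, 0.2579]), (0.43, [0.414, -0.0052, 0.0091])]
side hopper_base [(0.85, [0.6024, -0.0045, 0.1358])]
side gate_knob [(0.83, [0.5937, 0.1257, 0.2303])]
side block_0_mid []
side cast_foot_mid [(0.56, [0.7712, 0.2426, 0.0243])]
side file_mid [(0.87, [0.8146, 0.0377, 0.0146]), (0.15, [0.5975, 0.0776, 0.2203])]
side angle_plate_mid [(0.89, [0.4138, -0.0076, 0.0097])]
top lever_grip [(0.93, [0.447, 0.0743, 0.2539])]
top hopper_base [(0.65, [0.6033, -0.0026, 0.1389]), (0.45, [0.8196, 0.0414, 0.0083])]
top gate_knob [(0.82, [0.5952, 0.1267, 0.2293])]
top block_0_mid []
top cast_foot_mid [(0.62, [0.7683, 0.2507, 0.0283])]
top file_mid [(0.54, [0.8228, 0.0425, 0.0123])]
top angle_plate_mid [(0.36, [0.5981, 0.0727, 0.2176])]
```

View pics/s27z.png

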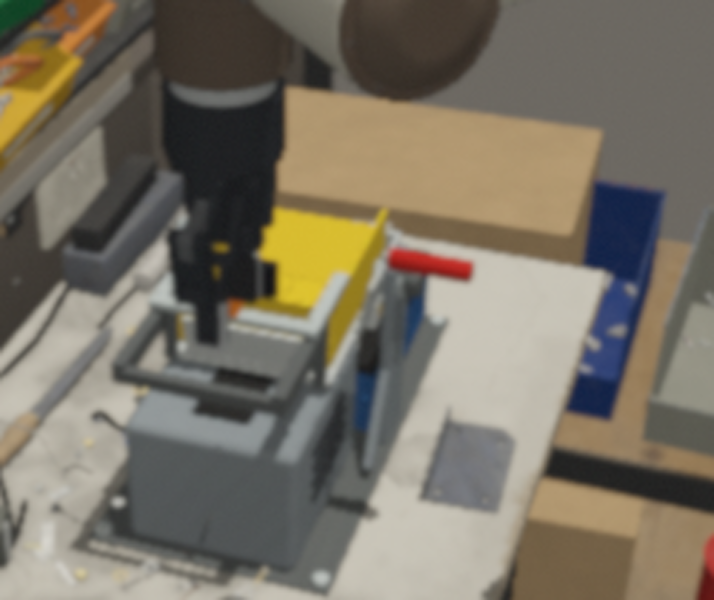

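View pics/t27z.png

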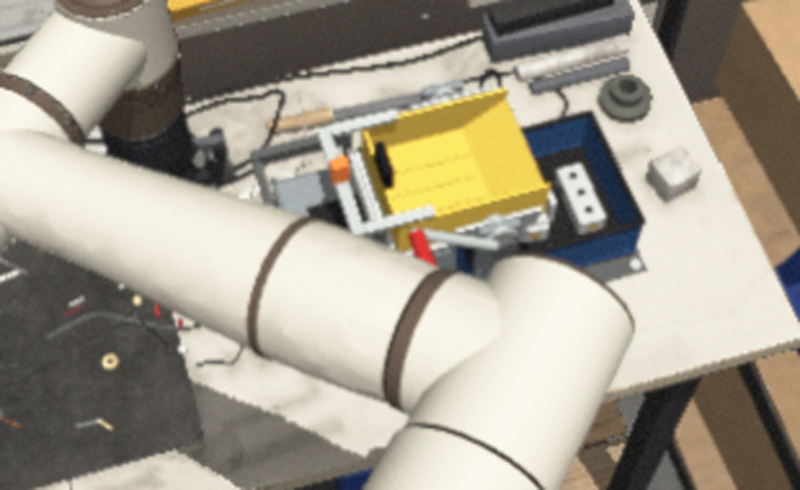

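Run:
```python
from h import *
for k in [(573,165),(580,185),(592,220)]: print('top blk',ray('top',k[0]*310/800+170,k[1]*190/490+160,.053))
for f,p in [('s24',(248,335)),('s25',(270,340))]:
    for z in(.03,.055,.085,.12): print(f,z,ray('side',p[0]/3.6+260,p[1]/3.6+150,z))
s=cv2.imread('pics/s24.png');s2=cv2.imread('pics/s25.png')
cv2.imwrite('pics/cmp.png',np.hstack([cv2.resize(x[220:265,295:365],(400,257),interpolation=cv2.INTER_CUBIC) for x in(s,s2)]))
t=cv2.imread('pics/t27.png');t2=cv2.imread('pics/t11.png')
cv2.imwrite('pics/cmpt.png',np.hstack([cv2.resize(x[200:275,350:425],(400,400),interpolation=cv2.INTER_CUBIC) for x in(t,t2)]))
```

```text
top blk [ 0.6318 -0.1773  0.053 ]
top blk [ 0.6019 -0.1754  0.053 ]
top blk [ 0.5511 -0.1717  0.053 ]
s24 0.03 [ 0.6389 -0.1252  0.03  ]
s24 0.055 [ 0.6267 -0.0903  0.055 ]
s24 0.085 [ 0.6121 -0.0484  0.085 ]
s24 0.12 [0.5951 0.0004 0.12  ]
s25 0.03 [ 0.6202 -0.1244  0.03  ]
s25 0.055 [ 0.6085 -0.0895  0.055 ]
s25 0.085 [ 0.5946 -0.0477  0.085 ]
s25 0.12 [0.5783 0.0011 0.12  ]
```

View pics/cmp.png

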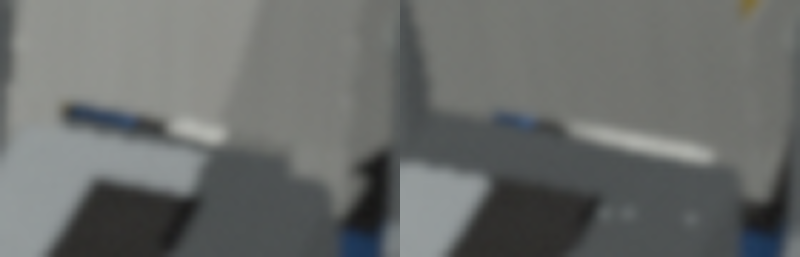

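View pics/cmpt.png

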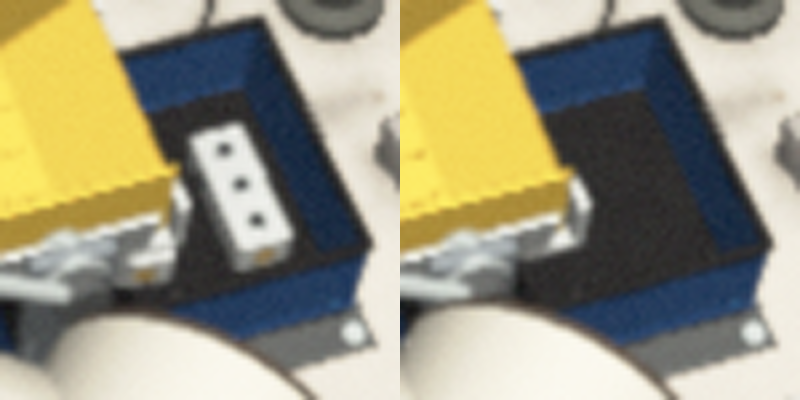

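Run:
```python
from h import *
print(ray('top',378,250.6,.04)); s=st(); print(job.hand_in())
```

```text
[ 0.5586 -0.1052  0.04  ]
t 43.88 pos [0.5252 0.3135 0.3322] F [-0.2401 -0.8594  0.7344] w 0.6024647361022333
axes(cols x y z) [[0.003791587894610038, -5.854134194627214e-07, 0.9999928119046131], [-0.9999928118318595, 1.2074646007331769e-05, 0.003791587901402882], [-1.2076778860115045e-05, -0.9999999999269301, -5.396271298141464e-07]]
the job is handed in; nothing more can be done
None
```

I did the job in the order you asked and handed it in at about 44 s of the 210 s. I opened the gate to its stop, set the yellow tub in the level cradle with its tab on the gate side, and closed the gate to its stop. Both manifold blocks I found on the bench went into the tub. I swung the lever to its end stop and brought it back to level.

**Last checks**
- **Tub and gate:** The last pictures show the tub empty, with the gate prongs over its rims.
- **Cradle:** The lever reads about (0.45, 0.075, 0.256), which is the level position.
- **Blocks:** One block is in full view in the trough. Of the other, only its brass-ported end shows under the tub's lip, at about (0.56, -0.105), which is inside the trough. I saw no others on the bench.
- **Bystanders:** The file, angle plate and casting read within a few mm of where they started.
- **Arm:** The arm finished clear of everything.

**Doubtful readings**
- The networks rarely found the blocks, so I located them by the drilled holes in the pictures.
- Side-camera readings of the closed gate knob varied between 121 and 126 mm in y. The arm measured 127.5 mm at the closed stop.

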